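# Setting out pressed clay plaques and hanging pots to dry

## Task

Set the fresh pieces out to dry: balance every red clay horse plaque lying on the bench flat and level on the crown of a plaster dome, one plaque to a dome, and hang both clay pots by their wire handles on the two hooks of the wooden stand, one to a hook. Leave everything still and let go of it, and do not disturb the horse figures, the pigeon whistle, the paddle or the pan of marbles.

Things in the scene. Friction and masses are not known exactly. Their poses are not given: they have to be found in the camera images.
- plaque1: Unfired red clay plaque with a horse in low relief on both faces: a flat slab 64 x 44 x 16 mm (x, y, z), 80 g. Origin at the centre of the slab; x along its length, z through its thickness. It lies flat on the bench at first. May be absent.
- plaque2: Unfired red clay plaque with a horse in low relief on both faces: a flat slab 64 x 44 x 16 mm (x, y, z), 80 g. Origin at the centre of the slab; x along its length, z through its thickness. It lies flat on the bench at first. May be absent.
- plaque3: Unfired red clay plaque with a horse in low relief on both faces: a flat slab 64 x 44 x 16 mm (x, y, z), 80 g. Origin at the centre of the slab; x along its length, z through its thickness. It lies flat on the bench at first. May be absent.
- plaque4: Unfired red clay plaque with a horse in low relief on both faces: a flat slab 64 x 44 x 16 mm (x, y, z), 80 g. Origin at the centre of the slab; x along its length, z through its thickness. It lies flat on the bench at first. May be absent.
- dome1: White plaster drying dome, fixed to the bench: a half ball of radius 45 mm, flat side down. Origin at the centre of its underside, z up.
- dome1_top (a point): The topmost point of dome1, 45 mm above the bench.
- dome2: White plaster drying dome, fixed to the bench: a half ball of radius 45 mm, flat side down. Origin at the centre of its underside, z up.
- dome2_top (a point): The topmost point of dome2, 45 mm above the bench.
- dome3: White plaster drying dome, fixed to the bench: a half ball of radius 45 mm, flat side down. Origin at the centre of its underside, z up.
- dome3_top (a point): The topmost point of dome3, 45 mm above the bench.
- dome4: White plaster drying dome, fixed to the bench: a half ball of radius 45 mm, flat side down. Origin at the centre of its underside, z up.
- dome4_top (a point): The topmost point of dome4, 45 mm above the bench.
- pot1: Red clay hanging pot, 200 g: body 66 mm wide, 45 mm tall; stiff 6 mm wire handle 62 mm wide in its y-z plane, whose straight top bar runs along y (-24 to 24 mm), axis 110 mm above the underside. Above the bar's middle a wooden grip block 18 x 20 mm (x, y), 113 to 141 mm up. Open window below the bar: 45 to 107 mm up. Origin: centre of underside, z up.
- pot1_bar (a point): Middle of the axis of pot1's handle bar, 110 mm above its underside.
- pot2: Red clay hanging pot, 200 g: body 66 mm wide, 45 mm tall; stiff 6 mm wire handle 62 mm wide in its y-z plane, whose straight top bar runs along y (-24 to 24 mm), axis 110 mm above the underside. Above the bar's middle a wooden grip block 18 x 20 mm (x, y), 113 to 141 mm up. Open window below the bar: 45 to 107 mm up. Origin: centre of underside, z up.
- pot2_bar (a point): Middle of the axis of pot2's handle bar, 110 mm above its underside.
- stand: Wooden drying stand, fixed: two posts and a crosspiece up to 195 mm, carrying two steel hooks (8 mm rod) 130 mm apart that stick out towards the stand's -x (roughly to the robot). Origin on the bench below the crosspiece's front face; z up, y along the crosspiece.
- hook1 (a point): Where the axis of a hanging handle bar rests in the hook at the stand's y = +65 mm: 55 mm in front of the crosspiece, 174 mm above the bench. The hook rod's lowest point is 9 mm below this; the upturned tip is 22 mm further out (stand's -x) and its top reaches 15 mm above this point; behind, the rod slopes up to the crosspiece.
- hook2 (a point): Where the axis of a hanging handle bar rests in the hook at the stand's y = -65 mm: 55 mm in front of the crosspiece, 174 mm above the bench. The hook rod's lowest point is 9 mm below this; the upturned tip is 22 mm further out (stand's -x) and its top reaches 15 mm above this point; behind, the rod slopes up to the crosspiece.
- horse1: Standing unpainted red clay horse figure, 100 mm long, 115 mm tall. Not part of the job. Origin at its underside.
- horse2: Standing unpainted red clay horse figure, 100 mm long, 115 mm tall. Not part of the job. Origin at its underside.
- pigeon: White-glazed clay pigeon whistle, about 80 mm long, 54 mm tall. Not part of the job. Origin at its underside.
- paddle: Flat wooden smoothing paddle, 220 x 55 x 12 mm. Not part of the job. Origin at its underside.
- pan: Dented aluminium pan of glazed clay marbles, 165 mm across, 42 mm tall. Not part of the job. Origin at its underside.
Mind the look-alikes: they are no part of the job. What is shaped like the plaque2 but black or pink is not meant.

How it is judged:
At the end, for the whole second after the job is handed in: Every plaque present rests on a dome, its centre within 15 mm of the crown sideways and 3 to 13 mm above it, its face within 0.25 rad of level, and still; both pots hang with the handle bar within 18 mm of a hook's resting point, carried by the stand, within 0.35 rad of upright, and still (((horizontal distance between plaque1 and dome1_top below 0.015 m and z of plaque1 in the frame of dome1_top between 0.003 and 0.013 m and angle between the z axis of plaque1 and the z axis of dome1, either way round below 0.25 rad) or (horizontal distance between plaque1 and dome2_top below 0.015 m and z of plaque1 in the frame of dome2_top between 0.003 and 0.013 m and angle between the z axis of plaque1 and the z axis of dome2, either way round below 0.25 rad) or (horizontal distance between plaque1 and dome3_top below 0.015 m and z of plaque1 in the frame of dome3_top between 0.003 and 0.013 m and angle between the z axis of plaque1 and the z axis of dome3, either way round below 0.25 rad) or (horizontal distance between plaque1 and dome4_top below 0.015 m and z of plaque1 in the frame of dome4_top between 0.003 and 0.013 m and angle between the z axis of plaque1 and the z axis of dome4, either way round below 0.25 rad)) and linear speed of each of plaque1, plaque2, plaque3, plaque4 below 0.03 m/s and angular speed of each of plaque1, plaque2, plaque3, plaque4 below 0.5 rad/s and ((horizontal distance between plaque2 and dome1_top below 0.015 m and z of plaque2 in the frame of dome1_top between 0.003 and 0.013 m and angle between the z axis of plaque2 and the z axis of dome1, either way round below 0.25 rad) or (horizontal distance between plaque2 and dome2_top below 0.015 m and z of plaque2 in the frame of dome2_top between 0.003 and 0.013 m and angle between the z axis of plaque2 and the z axis of dome2, either way round below 0.25 rad) or (horizontal distance between plaque2 and dome3_top below 0.015 m and z of plaque2 in the frame of dome3_top between 0.003 and 0.013 m and angle between the z axis of plaque2 and the z axis of dome3, either way round below 0.25 rad) or (horizontal distance between plaque2 and dome4_top below 0.015 m and z of plaque2 in the frame of dome4_top between 0.003 and 0.013 m and angle between the z axis of plaque2 and the z axis of dome4, either way round below 0.25 rad)) and ((horizontal distance between plaque3 and dome1_top below 0.015 m and z of plaque3 in the frame of dome1_top between 0.003 and 0.013 m and angle between the z axis of plaque3 and the z axis of dome1, either way round below 0.25 rad) or (horizontal distance between plaque3 and dome2_top below 0.015 m and z of plaque3 in the frame of dome2_top between 0.003 and 0.013 m and angle between the z axis of plaque3 and the z axis of dome2, either way round below 0.25 rad) or (horizontal distance between plaque3 and dome3_top below 0.015 m and z of plaque3 in the frame of dome3_top between 0.003 and 0.013 m and angle between the z axis of plaque3 and the z axis of dome3, either way round below 0.25 rad) or (horizontal distance between plaque3 and dome4_top below 0.015 m and z of plaque3 in the frame of dome4_top between 0.003 and 0.013 m and angle between the z axis of plaque3 and the z axis of dome4, either way round below 0.25 rad)) and ((horizontal distance between plaque4 and dome1_top below 0.015 m and z of plaque4 in the frame of dome1_top between 0.003 and 0.013 m and angle between the z axis of plaque4 and the z axis of dome1, either way round below 0.25 rad) or (horizontal distance between plaque4 and dome2_top below 0.015 m and z of plaque4 in the frame of dome2_top between 0.003 and 0.013 m and angle between the z axis of plaque4 and the z axis of dome2, either way round below 0.25 rad) or (horizontal distance between plaque4 and dome3_top below 0.015 m and z of plaque4 in the frame of dome3_top between 0.003 and 0.013 m and angle between the z axis of plaque4 and the z axis of dome3, either way round below 0.25 rad) or (horizontal distance between plaque4 and dome4_top below 0.015 m and z of plaque4 in the frame of dome4_top between 0.003 and 0.013 m and angle between the z axis of plaque4 and the z axis of dome4, either way round below 0.25 rad)) and (distance between pot1_bar and hook1 below 0.018 m or distance between pot1_bar and hook2 below 0.018 m) and contact force between each of pot1, pot2 and stand above 0.3 N and angle between each of pot1, pot2's own z axis and vertical below 0.35 rad and linear speed of each of pot1, pot2 below 0.06 m/s and (distance between pot2_bar and hook1 below 0.018 m or distance between pot2_bar and hook2 below 0.018 m)); the robot touches nothing.
It fails at once if the horse1 is pushed more than 4 cm from its place (distance of horse1 from where it was at the start of the episode above 0.04 m).
It fails at once if the horse2 is pushed more than 4 cm from its place (distance of horse2 from where it was at the start of the episode above 0.04 m).
It fails at once if the pigeon is pushed more than 4 cm from its place (distance of pigeon from where it was at the start of the episode above 0.04 m).
It fails at once if the paddle is pushed more than 4 cm from its place (distance of paddle from where it was at the start of the episode above 0.04 m).
It fails at once if the pan is pushed more than 4 cm from its place (distance of pan from where it was at the start of the episode above 0.04 m).
Of plaque1, plaque2, plaque3, plaque4 only 2 to 4 are there at a start; the rules pass over those that are not, and their reading is None.
At some moment in a run one of plaque1, plaque2, plaque3, plaque4 may be knocked a few centimetres aside while the robot is not near it.
It also fails if it takes over 210 s, if anything falls off the work surface, if the arm or the gripper's body presses on something with over 40 N, if the wrist force passes 120 N, or if a joint passes its speed limit or range.

## Robot

A 6-joint arm with a two-finger parallel gripper is mounted at the origin on the work surface. World frame = base frame: x ahead of the robot, y to its left, z up, the work surface at z = 0. Lengths are in m, angles in rad, forces in N, time in s.
With the tool pointing down it reaches from about 0.25 to 0.8 m from the base axis. Payload 3.9 kg.
Tool frame: the origin (TCP) lies on the centre line of the jaws, within the pads' length; the fingertips stand 19 mm ahead of it and the grasp point (between the pads) is the TCP; z points along the fingers, y is the line along which they close (so a half turn about z gives the same grasp; the last joint's range is limited). The gripper opens to 85 mm and grips with 20 to 120 N. Pads are 22 mm wide; open, the fingers measure 114 mm over their backs; the gripper's body (76 mm by 85 mm) begins 54 mm behind the grasp point. The pads swing forward as they close: fully open they stand 13 mm farther back than shut.
Start: joints at [1.243, 0.26, -0.138, 1.173, 0, 1.571], TCP at [0.169, 0.497, 0.25] pointing down, gripper open.
Joint ranges: [-2.78, 2.78], [-0.83, 1.72], [-1.28, 1.37], [-1.9, 2.12], [-1.57, 1.48], [-3.14, 3.14]. Speed limits (rad/s): [2.57, 2.57, 3.14, 3.14, 3.14, 3.14].

## Interface

Orientations are given as [roll, pitch, yaw] about the fixed x, y, z axes, in that order (R = Rz(yaw) Ry(pitch) Rx(roll)).
In Python, from workcell import ctrl gives the robot as it stands. The module is installed in compiled form; this text tells all that it offers.
- The arm moves only by the shell command python3 -m handwheel 'ROWS'. ROWS is JSON, a list of rows, each a list of 7 numbers: the turn, a rotation vector about the tool's x, y, z as a fraction of full scale, then the shift along the tool's x, y, z as a fraction of full scale, then the opening, from -1 (shut) to 1 (fully open). A call has exactly 8 rows; each row is the pose to reach, as a shift and turn from the pose commanded when the call began, along the tool's axes at that moment; what a row does not reach only later rows make up. Full scale, the value 1, is 0.1 m for a shift and 120 degrees for a turn. A row lasts 1/12 s, in which the tool goes at most 41.7 mm and 7.16 degrees, less where a joint would pass 70% of its speed; a pose out of reach is approached as far as the arm can. A call with a number of a shift or a turn outside -1 to 1 is refused whole. A call with a gripper value outside its range is refused whole. The fingers move at their own pace and stop on an object; the grip force is fixed at half the most. Time passes only in rows, so rows that repeat a pose let the fingers close, or fill a call up. It gives the time, the measured TCP pose, the force, the opening and the grip force at its end, in the units of the state.
- ctrl.read_state(): the state, without advancing time (a new reading comes with each control period).
- ctrl.read_camera(name): name is "side" or "top"; returns a dict with "pixels" (420x560x3 uint8, blue, green, red), "depth" (420x560 float32, m along the optical axis (not along the pixel's ray), 0 where there is no reading), "mtx" (3x3 intrinsics, pixels), "position" and "orientation" of the camera in the world. Camera axes: x right, y up, looking along -z (the intrinsics and any distortion apply to the point x, -y, -z); pixel columns grow to the right and rows downward; lengths in m; the calibration is good to about 2 mm. A picture is of the moment at which its call begins.
- ctrl.close_job(): hands the job in; it is judged then, once.
The state is a dict: "time_s": time; "joint_positions": joint angles; "qd": joint speeds; "joint_torque": joint torques, N m; "position": TCP position; "tool_rot": TCP orientation; "force": force on the tool from outside, world axes, zero at the start; "ft_torque": the same for the moment, N m; "width": finger opening in m; "gripper_force": force on a finger pad.
Only numpy, scipy, OpenCV 4.12 (cv2) and the standard library are available. Lean on these libraries where they do the work, as an engineer would, in place of code of your own. Each camera call takes 0.05 s, during which the arm holds its last target. There are 200 camera calls.

## Working session

There is one attempt and no reset: what is moved stays moved. The work goes in short steps, Python scripts to look and compute and a shell command to move; the robot and the scene stay as the last step left them, time stands still between calls to the robot, and variables do not carry over. Pictures are saved under pics/ and viewed, at most 14 in all, crops included, and the job is handed in when it is done.

```bash
mkdir -p pics; cat > h.py <<'E'
import numpy as np, cv2
from scipy.spatial.transform import Rotation as R
from workcell import ctrl
def cam(n):
    c=ctrl.read_camera(n); return c
def Rm(o):
    o=np.array(o,float)
    if o.shape==(3,3): return o
    return R.from_euler('xyz',o).as_matrix() if o.size==3 else R.from_quat(o).as_matrix()
def cloud(c):
    d=c["depth"]; K=np.array(c["mtx"]); v,u=np.mgrid[:d.shape[0],:d.shape[1]]
    p=np.stack([(u-K[0,2])/K[0,0]*d,-(v-K[1,2])/K[1,1]*d,-d],-1)
    return p@Rm(c["orientation"]).T+np.array(c["position"])
E
python3 - <<'E'
from h import *
for n in("side","top"):
    c=cam(n); cv2.imwrite(f"pics/{n}0.png",cv2.resize(c["pixels"],(800,600),interpolation=cv2.INTER_CUBIC))
    print(n,c["position"],c["orientation"],c["mtx"],[k for k in c]); np.savez(f"{n}0.npz",px=c["pixels"],P=cloud(c),d=c["depth"])
s=ctrl.read_state();print(s)
E
```

```text
side [ 0.04741924 -0.79430549  0.79050386] [ 0.96737727 -0.00802456 -0.54348992] [[378.86660764   0.         280.6468297 ]
 [  0.         378.86660764 210.48756611]
 [  0.           0.           1.        ]] ['pixels', 'depth', 'mtx', 'position', 'orientation']
top [0.44029053 0.04085612 1.24750412] [ 0.10983095  0.00597249 -1.56286439] [[414.05680227   0.         280.87724091]
 [  0.         414.05680227 216.66911343]
 [  0.           0.           1.        ]] ['pixels', 'depth', 'mtx', 'position', 'orientation']
{'time_s': 0.1, 'joint_positions': array([ 1.24302060e+00,  2.60638437e-01, -1.39232189e-01,  1.17272221e+00,
       -1.46323932e-05,  1.57081443e+00]), 'qd': array([ 4.49555870e-04, -1.62796594e-03,  4.54979434e-03,  1.83793467e-03,
        9.10234468e-04, -9.83707847e-05]), 'joint_torque': array([-1.04730850e-04, -4.06509948e+01,  2.54527205e+01,  1.01679715e-02,
        6.75984367e-06,  4.88406329e-06]), 'position': array([0.16883386, 0.49649585, 0.24954056]), 'tool_rot': array([-3.13979615e+00,  1.46648849e-05,  2.81379885e+00]), 'force': array([0.73536471, 0.17034843, 0.64700696]), 'ft_torque': array([ 0.01397247,  0.01885021, -0.01395544]), 'gripper_force': 0.0, 'width': 0.085594633449284}
```

View pics/top0.png

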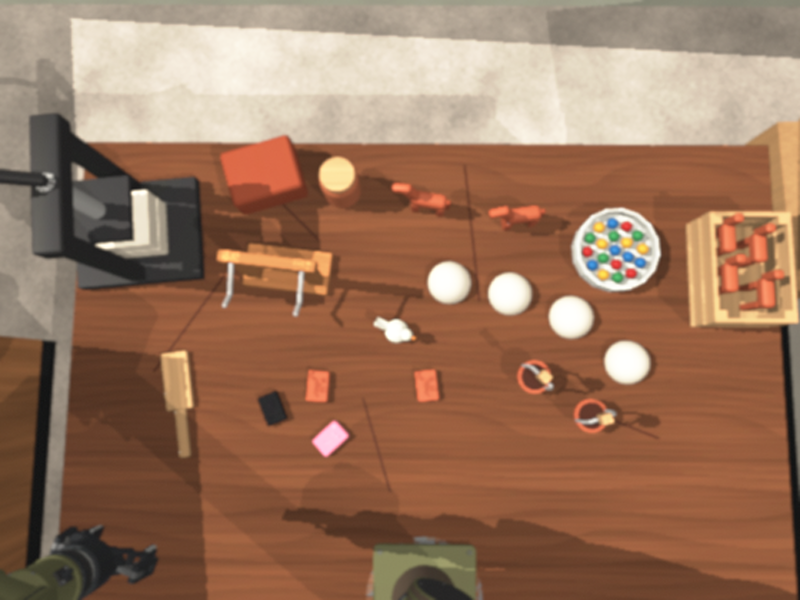

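View pics/side0.png

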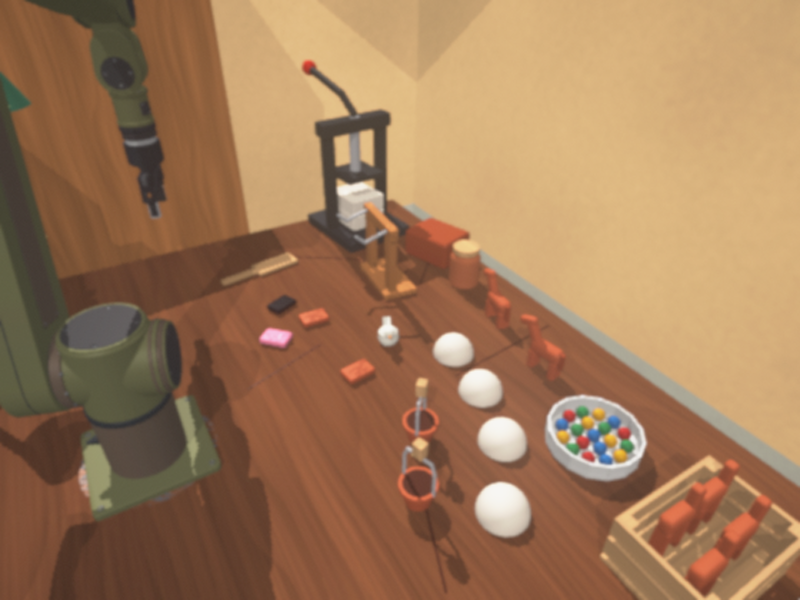

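The top view shows two red plaques at (317,386) and (427,386), with the black and pink look-alikes at (272,408) and (330,438). The domes are at (449,283), (510,293), (571,317) and (627,362). The pots are at (535,377) and (592,416), and the hooks end near (225,305) and (297,312).

```bash
cat > meas.py <<'E'
from h import *
from scipy.optimize import least_squares
k=1/1.42857
D=np.load("top0.npz");P=D["P"];px=D["px"].astype(int)
def blob(uv,r,zmin,zmax,col=None):
    u,v=int(uv[0]*k),int(uv[1]*k); s=np.s_[v-r:v+r+1,u-r:u+r+1]
    q=P[s].reshape(-1,3); m=(q[:,2]>zmin)&(q[:,2]<zmax)&(D["d"][s].ravel()>0); return q[m]
def rect(q):
    (c,wh,a)=cv2.minAreaRect(q[:,:2].astype(np.float32)); return np.round(c,4),np.round(wh,4),round(a,1)
for uv in [(317,386),(427,386)]:
    q=blob(uv,20,.008,.03); print("plaque",rect(q),np.median(q,0).round(4),len(q))
for uv in [(449,283),(510,293),(571,317),(627,362)]:
    q=blob(uv,17,.02,.06); f=least_squares(lambda x:np.linalg.norm(q-[x[0],x[1],x[2]],axis=1)-.045,[*q.mean(0)[:2],0],loss='soft_l1',f_scale=.002)
    print("dome",f.x.round(4),q[:,2].max().round(4),len(q))
for uv in [(535,377),(592,416)]:
    q=blob(uv,25,.125,.16); print("grip",rect(q),np.median(q,0).round(4),len(q))
    q=blob(uv,25,.1,.12); print("  bar",q.round(3).tolist()[:12],len(q))
    q=blob(uv,25,.036,.055); print("  rim",cv2.minEnclosingCircle(q[:,:2].astype(np.float32)),rect(q),q[:,2].mean())
q=blob((275,260),45,.186,.21);print("cross",rect(q),np.median(q,0))
for uv in [(229,282),(299,290)]:
    q=blob(uv,24,.15,.186); q=q[np.argsort(q[:,0])];print("hook",len(q),q[:25].round(3).tolist())
E
python3 meas.py
```

```text
plaque (array([0.4206, 0.2361]), array([0.0678, 0.0691]), 0.5) [0.4164 0.2227 0.0141] 316
plaque (array([0.4145, 0.015 ]), array([0.0705, 0.0805]), 6.8) [ 0.421  -0.0026  0.0142] 320
dome [ 0.6378 -0.0501 -0.0007] 0.051 538
dome [ 6.145e-01 -1.787e-01 -6.000e-04] 0.0483 552
dome [ 0.5655 -0.3064 -0.0006] 0.0477 557
dome [ 0.4715 -0.421  -0.0006] 0.0484 575
grip (array([ 0.4401, -0.2179]), array([0.0192, 0.0179]), 46.3) [ 0.4405 -0.2166  0.1393] 60
  bar [[0.459, -0.197, 0.105], [0.459, -0.198, 0.112], [0.459, -0.201, 0.11], [0.457, -0.199, 0.108], [0.457, -0.201, 0.109], [0.457, -0.204, 0.111], [0.454, -0.2, 0.114], [0.454, -0.203, 0.112], [0.454, -0.205, 0.116], [0.451, -0.203, 0.112], [0.451, -0.207, 0.108], [0.451, -0.209, 0.11]] 32
  rim ((0.4402163028717041, -0.21823060512542725), 0.03315354138612747) (array([ 0.4405, -0.2177]), array([0.0632, 0.0641]), 0.6) 0.04471278569159001
grip (array([ 0.3641, -0.3311]), array([0.0174, 0.0216]), 18.3) [ 0.3649 -0.33    0.1395] 63
  bar [[0.374, -0.356, 0.105], [0.374, -0.359, 0.102], [0.372, -0.329, 0.118], [0.372, -0.35, 0.113], [0.372, -
[... 881 characters left out ...]
.371, 0.173], [0.582, 0.368, 0.172], [0.582, 0.363, 0.171], [0.582, 0.367, 0.169], [0.585, 0.366, 0.173], [0.585, 0.369, 0.17]]
hook 132 [[0.55, 0.239, 0.183], [0.553, 0.244, 0.185], [0.553, 0.237, 0.181], [0.555, 0.242, 0.182], [0.556, 0.237, 0.181], [0.556, 0.24, 0.18], [0.558, 0.242, 0.183], [0.558, 0.239, 0.183], [0.558, 0.238, 0.18], [0.561, 0.24, 0.181], [0.561, 0.237, 0.181], [0.561, 0.244, 0.176], [0.562, 0.236, 0.173], [0.564, 0.241, 0.178], [0.564, 0.239, 0.174], [0.564, 0.236, 0.172], [0.567, 0.239, 0.174], [0.567, 0.242, 0.172], [0.567, 0.237, 0.172], [0.57, 0.236, 0.173], [0.57, 0.24, 0.17], [0.57, 0.234, 0.169], [0.572, 0.234, 0.173], [0.573, 0.24, 0.17], [0.573, 0.237, 0.169]]
```

```bash
python3 - <<'E'
import cv2
a=cv2.imread("pics/top0.png")
o=[cv2.resize(a[335:455,490:650],(480,360)) ]
b=np=None
import numpy as np
P=np.load("top0.npz")["px"]; S=np.load("side0.npz")["px"]
t=cv2.resize(P[230:310,340:450],(400,291),interpolation=cv2.INTER_CUBIC)
h=cv2.resize(P[165:225,145:240],(400,253),interpolation=cv2.INTER_CUBIC)
s=cv2.resize(S[260:360,260:370],(400,364),interpolation=cv2.INTER_CUBIC)
g=cv2.resize(S[130:215,240:300],(257,364),interpolation=cv2.INTER_CUBIC)
c=np.zeros((600,800,3),np.uint8);c[:291,:400]=t;c[:253,400:]=h;c[236+0:600,400:][-300:]=0
c[300:600,:330]=cv2.resize(s,(330,300));c[300:600,400:612]=cv2.resize(g,(212,300))
cv2.imwrite("pics/crop0.png",c)
E
```

```text
(no output)
```

View pics/crop0.png

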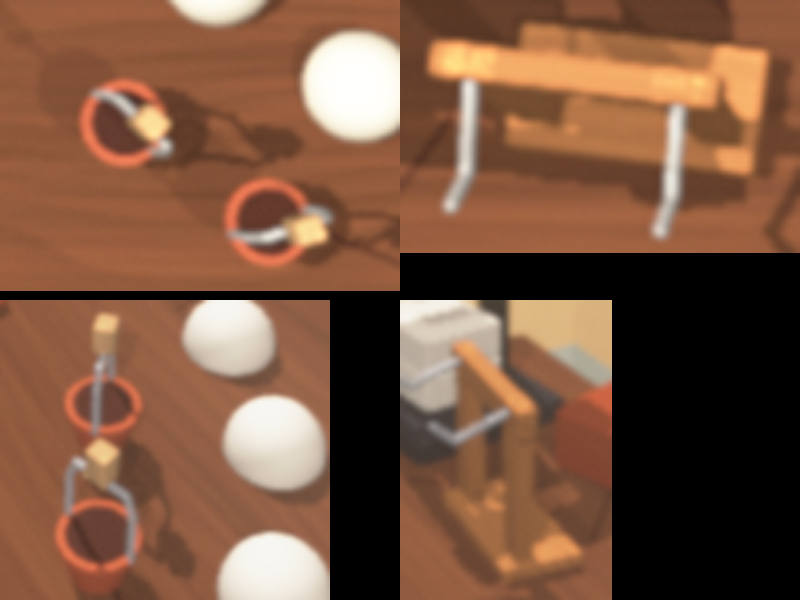

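```bash
cat > m2.py <<'E'
from h import *
k=1/1.42857
def plq(P,px,d):
    hsv=cv2.cvtColor(px.astype(np.uint8),cv2.COLOR_BGR2HSV); out=[]
    m=((P[...,2]>.008)&(P[...,2]<.085)&(d>0)&(P[...,0]<.72)&(P[...,0]>.2)&(hsv[...,1]>120)&((hsv[...,0]<12))&(hsv[...,2]>110)).astype(np.uint8)
    n,L,st,c=cv2.connectedComponentsWithStats(m)
    for i in range(1,n):
        if st[i,4]>150:
            q=P[L==i]; q=q[q[:,2]>q[:,2].max()-.012]; r=cv2.minAreaRect(q[:,:2].astype(np.float32)); out.append((np.round(r[0],4),np.round(r[1],4),round(r[2],1),np.median(q[:,2]).round(4),st[i,4]))
    return out
if __name__=="__main__":
    D=np.load("top0.npz");P=D["P"]
    for o in plq(P,D["px"],D["d"]): print(o)
    for uv,gr in [((535,377),(.4401,-.2179)),((592,416),(.3641,-.3311))]:
      for n,dd in (("top",D),("side",np.load("side0.npz"))):
        q=dd["P"].reshape(-1,3); r=np.linalg.norm(q[:,:2]-gr,axis=1); q=q[(q[:,2]>.07)&(q[:,2]<.119)&(r<.045)&(r>.012)&(dd["d"].ravel()>0)]
        C=q[:,:2]-q[:,:2].mean(0); w,V=np.linalg.eigh(C.T@C); print(n,"handle dir deg",np.degrees(np.arctan2(V[1,1],V[0,1])),q.mean(0),len(q),np.sqrt(w/len(q)))
    q=P.reshape(-1,3); m=(q[:,2]>.19)&(q[:,2]<.2)&(abs(q[:,0]-.635)<.07)&(abs(q[:,1]-.3)<.13); t=q[m]
    r=cv2.minAreaRect(t[t[:,0]>.61][:,:2].astype(np.float32)); print("cross",r)
    for c in ((.6,.366),(.59,.236)):
        m=(q[:,2]>.15)&(q[:,2]<.2)&(abs(q[:,1]-c[1])<.03)&(q[:,0]<.615)&(q[:,0]>.53); t=q[m]; t=t[np.argsort(t[:,0])]
        for x in np.arange(.545,.62,.006):
            s=t[(t[:,0]>=x)&(t[:,0]<x+.006)]
            if len(s): print(round(x+.003,3),s[:,1].mean().round(4),s[:,2].max().round(4),len(s))
E
python3 m2.py
```

```text
(array([0.4178, 0.2238]), array([0.0617, 0.0446]), 0.3, np.float64(0.0142), np.int32(314))
(array([ 0.4202, -0.0028]), array([0.0634, 0.0439]), 6.8, np.float64(0.0142), np.int32(317))
top handle dir deg -135.09791439362274 [ 0.44150588 -0.21533097  0.10361547] 39 [0.00166721 0.0250386 ]
side handle dir deg -137.0150651725313 [ 0.42665106 -0.23654809  0.09832889] 52 [0.0024858  0.01640128]
top handle dir deg 108.48507963588476 [ 0.36150512 -0.32344112  0.10019837] 43 [0.00206806 0.0244887 ]
side handle dir deg 108.39446395187171 [ 0.36487871 -0.33887226  0.09991686] 91 [0.00221061 0.0251079 ]
cross ((0.6450067162513733, 0.29509252309799194), (0.1792730689048767, 0.02219545654952526), 83.44661712646484)
0.56 0.3689 0.1922 2
0.566 0.3695 0.1899 7
0.572 0.3686 0.1858 7
0.578 0.3678 0.1801 7
0.584 0.3669 0.1728 7
0.59 0.367 0.1707 7
0.596 0.3663 0.175 8
0.602 0.3657 0.1785 6
0.608 0.3652 0.1778 10
0.614 0.3633 0.1802 5
0.548 0.2411 0.1899 6
0.554 0.24 0.189 7
0.56 0.2394 0.1832 7
0.566 0.2388 0.1778 6
0.572 0.2368 0.174 7
0.578 0.2371 0.1736 8
0.584 0.2369 0.1758 6
0.59 0.2361 0.1803 8
0.596 0.236 0.1806 8
0.602 0.2339 0.185 7
0.608 0.2331 0.1858 8
0.614 0.2331 0.1838 3
```

```bash
python3 -m handwheel '[[0,0,0.05,0,0,0,1],[0,0,0.1,0,0,0,1],[0,0,0.15,0,0,0,1],[0,0,0.2,0,0,0,1],[0,0,0.25,0,0,0,1],[0,0,0.3,0,0,0,1],[0,0,0.35,0,0,0,1],[0,0,0.4,0,0,0,1]]'; python3 -c "
from h import *
print(ctrl.read_state()['joint_positions'])"
```

```text
time_s: 0.77
position: [0.1689, 0.4967, 0.2498]
tool_rot: [-3.141, 0.001, 1.971]
force: [0.9, -0.1, 0.5]
width: 0.0854
gripper_force: 0.0
[ 1.24296512e+00  2.60394899e-01 -1.38887402e-01  1.17269546e+00
 -2.97782707e-05  2.41373381e+00]
```

```bash
cat > plan.py <<'E'
import sys
from h import *
# usage: plan.py x y z yawdeg  -> shift (0.1 m units, tool axes now) and turn z (120deg units)
x,y,z,w=map(float,sys.argv[1:5]); s=ctrl.read_state(); T=R.from_euler('xyz',s["tool_rot"])
print("t",s["time_s"],"shift",(T.inv().apply(np.array([x,y,z])-s["position"])*10).round(3),"turn",((T.inv()*R.from_euler('xyz',[np.pi,0,np.radians(w)])).as_rotvec()/np.radians(120)).round(4),"pos",np.round(s["position"],4),"yaw",np.degrees(s["tool_rot"][2]).round(2),"rp",np.round(s["tool_rot"][:2],4),"w",round(float(s["width"]),4))
E
python3 -m handwheel '[[0,0,-0.055,0,0,0,1],[0,0,-0.11,0,0,0,1],[0,0,-0.165,0,0,0,1],[0,0,-0.22,0,0,0,1],[0,0,-0.275,0,0,0,1],[0,0,-0.33,0,0,0,1],[0,0,-0.385,0,0,0,1],[0,0,-0.44,0,0,0,1]]' >/dev/null;  python3 -m handwheel '[[0,0,-0.055,0,0,0,1],[0,0,-0.11,0,0,0,1],[0,0,-0.122,0,0,0,1],[0,0,-0.122,0,0,0,1],[0,0,-0.122,0,0,0,1],[0,0,-0.122,0,0,0,1],[0,0,-0.122,0,0,0,1],[0,0,-0.122,0,0,0,1]]' >/dev/null; python3 plan.py .4178 .2238 .12 180.3
```

```text
t 2.1 shift [-2.457 -2.759  1.303] turn [-0.     -0.      0.0028] pos [0.169  0.497  0.2503] yaw -179.36 rp [-3.1415 -0.    ] w 0.0851
```

```bash
for i in 1 2 3; do python3 -m handwheel '[[0,0,0,-0.1,-0.115,0.05,1],[0,0,0,-0.2,-0.23,0.1,1],[0,0,0,-0.3,-0.345,0.15,1],[0,0,0,-0.4,-0.46,0.2,1],[0,0,0,-0.5,-0.575,0.25,1],[0,0,0,-0.6,-0.69,0.3,1],[0,0,0,-0.7,-0.8,0.37,1],[0,0,0,-0.82,-0.92,0.43,1]]' >/dev/null; done; python3 plan.py .4178 .2238 .018 180.3
python3 - <<'E'
from h import *; from m2 import plq
c=cam("side"); P=cloud(c); np.savez("side1.npz",px=c["pixels"],P=P,d=c["depth"])
for o in plq(P,c["pixels"],c["depth"]): print(o)
E
```

```text
t 4.1 shift [0.006 0.004 1.031] turn [ 0.0001 -0.      0.003 ] pos [0.4184 0.2234 0.1211] yaw -179.34 rp [ 3.1414e+00 -1.0000e-04] w 0.0859
(array([0.418 , 0.2187]), array([0.0464, 0.0623]), 86.6, np.float64(0.0154), np.int32(159))
(array([ 0.4212, -0.0066]), array([0.0639, 0.0458]), 6.8, np.float64(0.0149), np.int32(232))
(array([ 0.4409, -0.2224]), array([0.0649, 0.0633]), 57.8, np.float64(0.0452), np.int32(251))
(array([ 0.3473, -0.3392]), array([0.0297, 0.065 ]), 17.6, np.float64(0.0444), np.int32(221))
(array([ 0.662 , -0.6108]), array([0.02  , 0.1096]), 80.7, np.float64(0.0809), np.int32(478))
```

```bash
python3 -m handwheel '[[0,0,0.003,0,0,0.12,1],[0,0,0.003,0,0,0.24,1],[0,0,0.003,0,0,0.36,1],[0,0,0.003,0,0,0.48,1],[0,0,0.003,0,0,0.6,1],[0,0,0.003,0,0,0.72,1],[0,0,0.003,0,0,0.84,1],[0,0,0.003,0,0,0.95,1]]' && python3 -m handwheel '[[0,0,0,0,0,0.04,1],[0,0,0,0,0,0.08,1],[0,0,0,0,0,0.08,-0.1],[0,0,0,0,0,0.08,-0.2],[0,0,0,0,0,0.08,-1],[0,0,0,0,0,0.08,-1],[0,0,0,0,0,0.08,-1],[0,0,0,0,0,0.08,-1]]'; python3 plan.py .4178 .2238 .12 180
```

```text
time_s: 4.82
position: [0.4181, 0.2242, 0.0259]
tool_rot: [3.141, 0.0, -3.137]
force: [-0.3, 0.3, -0.5]
width: 0.0854
gripper_force: 0.0
time_s: 5.48
position: [0.4188, 0.2242, 0.0194]
tool_rot: [3.141, 0.002, -3.137]
force: [-1.0, 0.1, 5.1]
width: 0.0432
gripper_force: 60.5
t 5.4833 shift [ 0.009 -0.003 -1.006] turn [0.0004 0.0007 0.0024] pos [0.4188 0.2242 0.0194] yaw -179.71 rp [3.1408e+00 1.6000e-03] w 0.0432
```

```bash
python3 -m handwheel '[[0,0,0,0,0,-0.12,-1],[0,0,0,0,0,-0.24,-1],[0,0,0,0,0,-0.36,-1],[0,0,0,0,0,-0.48,-1],[0,0,0,0,0,-0.6,-1],[0,0,0,0,0,-0.72,-1],[0,0,0,0,0,-0.84,-1],[0,0,0,0,0,-0.95,-1]]' && python3 plan.py .6378 -.0501 .12 180
python3 - <<'E'
from h import *
from m2 import plq
for n in("side","top"):
    c=cam(n);P=cloud(c);hsv=cv2.cvtColor(c["pixels"],cv2.COLOR_BGR2HSV)
    m=(abs(P[...,0]-.419)<.06)&(abs(P[...,1]-.224)<.05)&(P[...,2]>.08)&(P[...,2]<.13)&(hsv[...,1]>120)&(hsv[...,0]<14)&(hsv[...,2]>80)&(c["depth"]>0)
    q=P[m];print(n,len(q),q.min(0).round(4),q.max(0).round(4),cv2.minAreaRect(q[:,:2].astype(np.float32)))
    cv2.imwrite(f"pics/{n}g.png",c["pixels"]); print(plq(P,c["pixels"],c["depth"])) if n=="side" else 0
S=cv2.imread("pics/sideg.png")
i=cv2.resize(S[130:280,140:340],(800,600),interpolation=cv2.INTER_CUBIC);cv2.imwrite("pics/sidegc.png",i)
E
```

```text
time_s: 6.15
position: [0.4182, 0.2239, 0.1144]
tool_rot: [3.141, 0.001, -3.136]
force: [0.5, -0.6, -0.9]
width: 0.0427
gripper_force: 60.6
t 6.15 shift [-2.182 -2.751 -0.056] turn [0.0002 0.0003 0.0025] pos [0.4182 0.2239 0.1144] yaw -179.71 rp [3.1412e+00 7.0000e-04] w 0.0427
side 110 [0.3855 0.1952 0.0958] [0.4474 0.2494 0.127 ] ((0.41719987988471985, 0.22235767543315887), (0.05274393409490585, 0.06280288100242615), 86.40465545654297)
[(array([ 0.4207, -0.0058]), array([0.0642, 0.0473]), 5.6, np.float64(0.0148), np.int32(231)), (array([ 0.4411, -0.2223]), array([0.0644, 0.0645]), 63.9, np.float64(0.0451), np.int32(251)), (array([ 0.3475, -0.3399]), array([0.0295, 0.0647]), 19.5, np.float64(0.0449), np.int32(220)), (array([ 0.6628, -0.6108]), array([0.0201, 0.1118]), 80.3, np.float64(0.0811), np.int32(483))]
top 44 [0.3856 0.2029 0.1042] [0.4481 0.2197 0.1154] ((0.4169864058494568, 0.2097163051366806), (0.06292971223592758, 0.01627611182630062), 3.348430633544922)
```

View pics/sidegc.png

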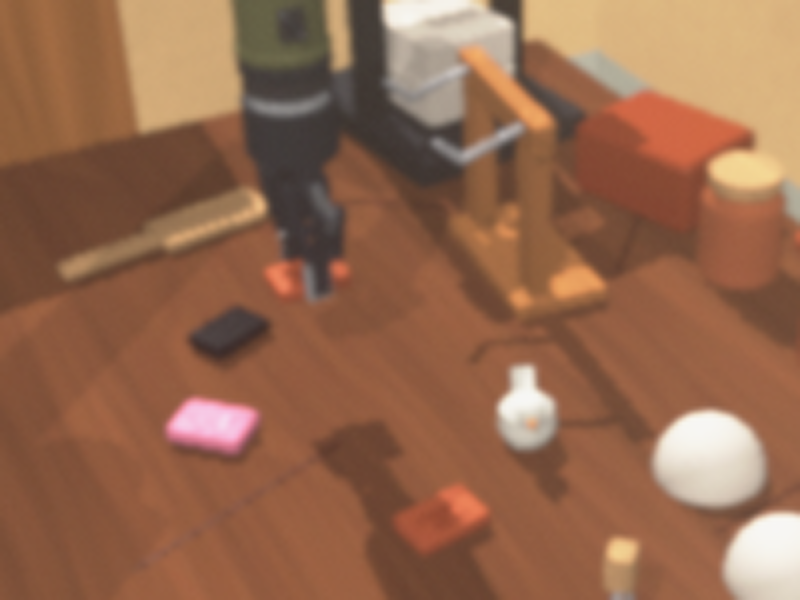

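```bash
for i in 1 2 3; do python3 -m handwheel '[[0,0,0,-0.09,-0.115,0,-1],[0,0,0,-0.18,-0.23,0,-1],[0,0,0,-0.27,-0.345,0,-1],[0,0,0,-0.36,-0.46,0,-1],[0,0,0,-0.45,-0.575,0,-1],[0,0,0,-0.54,-0.69,0,-1],[0,0,0,-0.63,-0.8,0,-1],[0,0,0,-0.73,-0.915,0,-1]]' >/dev/null; done; python3 -m handwheel '[[0,0,0,0,0,0,-1],[0,0,0,0,0,0,-1],[0,0,0,0,0,0,-1],[0,0,0,0,0,0,-1],[0,0,0,0,0,0,-1],[0,0,0,0,0,0,-1],[0,0,0,0,0,0,-1],[0,0,0,0,0,0,-1]]' ; python3 plan.py .6393 -.0497 .066 180
python3 - <<'E'
from h import *
for n in("side","top"):
    c=cam(n);P=cloud(c);hsv=cv2.cvtColor(c["pixels"],cv2.COLOR_BGR2HSV)
    m=(abs(P[...,0]-.638)<.06)&(abs(P[...,1]+.05)<.06)&(P[...,2]>.08)&(P[...,2]<.13)&(hsv[...,1]>120)&(hsv[...,0]<14)&(hsv[...,2]>80)&(c["depth"]>0)
    q=P[m];print(n,len(q),q.min(0).round(4),q.max(0).round(4))
    for x in (-.03,-.02,.02,.03): t=q[abs(q[:,0]-.638-x)<.006]; print(x,len(t),t[:,2].max().round(4) if len(t) else '')
    cv2.imwrite(f"pics/{n}h.png",c["pixels"])
S=cv2.imread("pics/sideh.png")
cv2.imwrite("pics/sidehc.png",cv2.resize(S[180:300,260:420],(800,600),interpolation=cv2.INTER_CUBIC))
E
```

```text
time_s: 8.92
position: [0.6385, -0.0492, 0.1134]
tool_rot: [-3.142, 0.0, -3.136]
force: [-0.2, -0.1, -0.4]
width: 0.0426
gripper_force: 60.6
t 8.9167 shift [-0.008 -0.005  0.474] turn [-0.      0.      0.0027] pos [ 0.6385 -0.0492  0.1134] yaw -179.68 rp [-3.1416  0.    ] w 0.0426
side 147 [ 0.6048 -0.0753  0.0948] [ 0.6698 -0.0237  0.1138]
-0.03 44 0.112
-0.02 46 0.1117
0.02 8 0.1095
0.03 7 0.1087Traceback (most recent call last):
  File "<stdin>", line 5, in <module>
    return umr_minimum(a, axis, None, out, keepdims, initial, where)
ValueError: zero-size array to reduction operation minimum which has no identity
```

```bash
python3 -m handwheel '[[0,0,0,-0.008,-0.005,0.08,-1],[0,0,0,-0.008,-0.005,0.16,-1],[0,0,0,-0.008,-0.005,0.24,-1],[0,0,0,-0.008,-0.005,0.32,-1],[0,0,0,-0.008,-0.005,0.38,-1],[0,0,0,-0.008,-0.005,0.44,-1],[0,0,0,-0.008,-0.005,0.46,-1],[0,0,0,-0.008,-0.005,0.46,-1]]' ; python3 -m handwheel '[[0,0,0,0,0,0.005,-1],[0,0,0,0,0,0.01,-1],[0,0,0,0,0,0.015,-1],[0,0,0,0,0,0.02,-1],[0,0,0,0,0,0.02,-1],[0,0,0,0,0,0.02,-1],[0,0,0,0,0,0.02,-1],[0,0,0,0,0,0.02,-1]]'
```

```text
time_s: 9.68
position: [0.6388, -0.0499, 0.0663]
tool_rot: [3.141, -0.002, -3.136]
force: [0.6, 0.4, -1.0]
width: 0.0428
gripper_force: 60.6
time_s: 10.35
position: [0.6394, -0.05, 0.0654]
tool_rot: [-3.142, 0.0, -3.136]
force: [-0.1, -0.3, -1.1]
width: 0.0423
gripper_force: 60.6
```

```bash
python3 -m handwheel '[[0,0,0,0,0,0.005,-1],[0,0,0,0,0,0.01,-1],[0,0,0,0,0,0.01,-1],[0,0,0,0,0,0.01,-1],[0,0,0,0,0,0.01,-1],[0,0,0,0,0,0.01,-1],[0,0,0,0,0,0.01,-1],[0,0,0,0,0,0.01,-1]]' ;  python3 -m handwheel '[[0,0,0,0,0,0.005,-1],[0,0,0,0,0,0.01,-1],[0,0,0,0,0,0.01,-1],[0,0,0,0,0,0.01,-1],[0,0,0,0,0,0.01,-1],[0,0,0,0,0,0.01,-1],[0,0,0,0,0,0.01,-1],[0,0,0,0,0,0.01,-1]]'
```

```text
time_s: 11.02
position: [0.6395, -0.05, 0.0644]
tool_rot: [-3.142, 0.0, -3.136]
force: [0.3, 0.2, 0.8]
width: 0.0428
gripper_force: 60.8
time_s: 11.68
position: [0.6395, -0.05, 0.0643]
tool_rot: [-3.142, 0.001, -3.136]
force: [-2.2, 0.2, 6.6]
width: 0.0426
gripper_force: 61.4
```

```bash
python3 -m handwheel '[[0,0,0,0,0,-0.006,-1],[0,0,0,0,0,-0.006,-1],[0,0,0,0,0,-0.006,0],[0,0,0,0,0,-0.006,0.3],[0,0,0,0,0,-0.006,0.6],[0,0,0,0,0,-0.006,0.8],[0,0,0,0,0,-0.006,0.8],[0,0,0,0,0,-0.006,0.8]]' ;  python3 -m handwheel '[[0,0,0,0,0,-0.12,0.8],[0,0,0,0,0,-0.24,0.8],[0,0,0,0,0,-0.36,0.8],[0,0,0,0,0,-0.48,0.8],[0,0,0,0,0,-0.6,0.8],[0,0,0,0,0,-0.72,0.8],[0,0,0,0,0,-0.84,0.8],[0,0,0,0,0,-0.95,0.8]]'
for i in 1 2; do python3 -m handwheel '[[0,0,0,0.125,0.03,0,0.8],[0,0,0,0.25,0.06,0,0.8],[0,0,0,0.375,0.09,0,0.8],[0,0,0,0.5,0.12,0,0.8],[0,0,0,0.625,0.15,0,0.8],[0,0,0,0.75,0.18,0,0.8],[0,0,0,0.875,0.21,0,0.8],[0,0,0,1,0.24,0,0.8]]' >/dev/null; done
python3 - <<'E'
from h import *; from m2 import plq
for n in ("top","side"):
  c=cam(n); 
  for o in plq(cloud(c),c["pixels"],c["depth"]): print(n,o)
E
python3 plan.py .4202 -.0028 .1 186.8
```

```text
time_s: 12.35
position: [0.6393, -0.05, 0.0636]
tool_rot: [3.142, -0.0, -3.136]
force: [-0.0, 0.7, -0.3]
width: 0.0766
gripper_force: 0.0
time_s: 13.02
position: [0.6394, -0.05, 0.1596]
tool_rot: [-3.142, 0.0, -3.136]
force: [-0.2, 0.1, -0.9]
width: 0.0772
gripper_force: 0.0
top (array([ 0.6373, -0.0495]), array([0.0413, 0.0623]), 89.2, np.float64(0.0596), np.int32(290))
side (array([ 0.6387, -0.0528]), array([0.0445, 0.0625]), 89.0, np.float64(0.0599), np.int32(199))
side (array([ 0.4207, -0.0059]), array([0.0631, 0.0468]), 6.7, np.float64(0.0153), np.int32(226))
side (array([ 0.4408, -0.2222]), array([0.0646, 0.0635]), 56.7, np.float64(0.0451), np.int32(241))
side (array([ 0.3592, -0.3316]), array([0.0666, 0.0516]), 61.9, np.float64(0.0453), np.int32(302))
side (array([ 0.6625, -0.6104]), array([0.0195, 0.1106]), 80.9, np.float64(0.0807), np.int32(487))
t 14.45 shift [0.166 0.001 0.589] turn [ 0.0001 -0.001  -0.054 ] pos [ 0.4369 -0.0028  0.1588] yaw -179.67 rp [ 3.1415e+00 -2.2000e-03] w 0.0767
```

```bash
python3 -m handwheel '[[0,0,-0.03,0.08,0,0.1,0.8],[0,0,-0.054,0.16,0,0.2,0.8],[0,0,-0.054,0.16,0,0.35,0.8],[0,0,-0.054,0.16,0,0.5,0.8],[0,0,-0.054,0.16,0,0.65,0.8],[0,0,-0.054,0.16,0,0.8,0.8],[0,0,-0.054,0.16,0,0.9,0.8],[0,0,-0.054,0.16,0,0.95,0.8]]' >/dev/null;  python3 -m handwheel '[[0,0,0,0,0,0.1,0.8],[0,0,0,0,0,0.2,0.8],[0,0,0,0,0,0.3,0.8],[0,0,0,0,0,0.38,0.8],[0,0,0,0,0,0.43,0.8],[0,0,0,0,0,0.43,0.8],[0,0,0,0,0,0.43,0.8],[0,0,0,0,0,0.43,0.8]]'; python3 -m handwheel '[[0,0,0,0,0,0,0.2],[0,0,0,0,0,0,0],[0,0,0,0,0,0,-0.2],[0,0,0,0,0,0,-1],[0,0,0,0,0,0,-1],[0,0,0,0,0,0,-1],[0,0,0,0,0,0,-1],[0,0,0,0,0,0,-1]]'; python3 -m handwheel '[[0,0,0,0,0,-0.12,-1],[0,0,0,0,0,-0.24,-1],[0,0,0,0,0,-0.36,-1],[0,0,0,0,0,-0.48,-1],[0,0,0,0,0,-0.6,-1],[0,0,0,0,0,-0.72,-1],[0,0,0,0,0,-0.84,-1],[0,0,0,0,0,-0.95,-1]]'; python3 plan.py .6145 -.1787 .115 180
```

```text
time_s: 15.78
position: [0.4237, -0.0031, 0.0213]
tool_rot: [-3.141, 0.001, -3.023]
force: [-0.5, 0.6, 0.0]
width: 0.0766
gripper_force: 0.0
time_s: 16.45
position: [0.4236, -0.0031, 0.0216]
tool_rot: [-3.141, 0.001, -3.023]
force: [-1.2, -0.4, 5.6]
width: 0.0422
gripper_force: 61.1
time_s: 17.12
position: [0.4229, -0.0031, 0.1166]
tool_rot: [3.142, 0.0, -3.023]
force: [-0.5, -0.6, -1.6]
width: 0.0424
gripper_force: 61.4
t 17.1167 shift [-1.695 -1.97   0.017] turn [0.     0.     0.0565] pos [ 0.4229 -0.0031  0.1166] yaw -173.22 rp [3.1416e+00 1.0000e-04] w 0.0424
```

```bash
for i in 1 2; do python3 -m handwheel '[[0,0,0,-0.11,-0.12,0,-1],[0,0,0,-0.22,-0.24,0,-1],[0,0,0,-0.33,-0.36,0,-1],[0,0,0,-0.44,-0.49,0,-1],[0,0,0,-0.55,-0.62,0,-1],[0,0,0,-0.65,-0.75,0,-1],[0,0,0,-0.75,-0.87,0,-1],[0,0,0,-0.86,-0.985,0,-1]]' >/dev/null; done; python3 -m handwheel '[[0,0,0,0,0,0,-1],[0,0,0,0,0,0,-1],[0,0,0,0,0,0,-1],[0,0,0,0,0,0,-1],[0,0,0,0,0,0,-1],[0,0,0,0,0,0,-1],[0,0,0,0,0,0,-1],[0,0,0,0,0,0,-1]]' >/dev/null
python3 - <<'E'
from h import *
s=ctrl.read_state(); p=s["position"]
c=cam("side");P=cloud(c);hsv=cv2.cvtColor(c["pixels"],cv2.COLOR_BGR2HSV)
m=(abs(P[...,0]-p[0])<.06)&(abs(P[...,1]-p[1])<.06)&(P[...,2]>.08)&(P[...,2]<.14)&(hsv[...,1]>120)&(hsv[...,0]<14)&(hsv[...,2]>80)&(c["depth"]>0)
q=R.from_euler('z',-6.8,degrees=True).apply(P[m]-[p[0],p[1],0]);print(len(q),q.min(0).round(4),q.max(0).round(4))
for x in (-.03,-.02,.02,.03): t=q[abs(q[:,0]-x)<.006]; print(x,len(t),t[:,2].max().round(4) if len(t) else '')
E
python3 plan.py .617 -.1784 .0705 186.8
```

```text
198 [-0.0353 -0.0236  0.0973] [0.0271 0.0217 0.1128]
-0.03 61 0.1125
-0.02 52 0.1121
0.02 17 0.1123
0.03 6 0.1123
t 19.1667 shift [ 0.001 -0.001  0.455] turn [-0.      0.     -0.0001] pos [ 0.6171 -0.1783  0.116 ] yaw -173.21 rp [-3.1416e+00  1.0000e-04] w 0.0424
```

```bash
python3 -m handwheel '[[0,0,0,-0.014,0,0.08,-1],[0,0,0,-0.014,0,0.16,-1],[0,0,0,-0.014,0,0.24,-1],[0,0,0,-0.014,0,0.32,-1],[0,0,0,-0.014,0,0.38,-1],[0,0,0,-0.014,0,0.43,-1],[0,0,0,-0.014,0,0.46,-1],[0,0,0,-0.014,0,0.46,-1]]' ; python3 -m handwheel '[[0,0,0,0,0,0.01,-1],[0,0,0,0,0,0.015,-1],[0,0,0,0,0,0.02,-1],[0,0,0,0,0,0.025,-1],[0,0,0,0,0,0.025,-1],[0,0,0,0,0,0.025,-1],[0,0,0,0,0,0.025,-1],[0,0,0,0,0,0.025,-1]]'; python3 -m handwheel '[[0,0,0,0,0,0.005,-1],[0,0,0,0,0,0.01,-1],[0,0,0,0,0,0.01,-1],[0,0,0,0,0,0.01,-1],[0,0,0,0,0,0.01,-1],[0,0,0,0,0,0.01,-1],[0,0,0,0,0,0.01,-1],[0,0,0,0,0,0.01,-1]]'
```

```text
time_s: 19.83
position: [0.618, -0.1781, 0.0689]
tool_rot: [3.141, -0.002, -3.023]
force: [-0.7, -0.3, -1.3]
width: 0.0421
gripper_force: 61.4
time_s: 20.5
position: [0.6187, -0.1783, 0.0675]
tool_rot: [-3.142, 0.0, -3.023]
force: [0.5, 0.3, -0.4]
width: 0.0421
gripper_force: 61.4
time_s: 21.17
position: [0.6187, -0.1783, 0.0666]
tool_rot: [-3.142, 0.0, -3.023]
force: [-0.2, -0.8, 1.6]
width: 0.0422
gripper_force: 61.7
```

Contact at the expected height, so I release and retreat towards the pots.

```bash
python3 -m handwheel '[[0,0,0,0,0,-0.003,-1],[0,0,0,0,0,-0.003,-1],[0,0,0,0,0,-0.003,0],[0,0,0,0,0,-0.003,0.3],[0,0,0,0,0,-0.003,0.6],[0,0,0,0,0,-0.003,0.8],[0,0,0,0,0,-0.003,0.8],[0,0,0,0,0,-0.003,0.8]]' ;  for i in 1 2; do python3 -m handwheel '[[0,0,0,0,0,-0.12,0.8],[0,0,0,0,0,-0.24,0.8],[0,0,0,0,0,-0.36,0.8],[0,0,0,0,0,-0.48,0.8],[0,0,0,0,0,-0.6,0.8],[0,0,0,0,0,-0.72,0.8],[0,0,0,0,0,-0.84,0.8],[0,0,0,0,0,-0.95,0.8]]' >/dev/null; done
for i in 1 2; do python3 -m handwheel '[[0,0,0.05,0.125,-0.03,0,0.8],[0,0,0.1,0.25,-0.03,0,0.8],[0,0,0.15,0.375,-0.03,0,0.8],[0,0,0.18,0.5,-0.03,0,0.8],[0,0,0.2,0.625,-0.03,0,0.6],[0,0,0.21,0.75,-0.03,0,0.4],[0,0,0.21,0.875,-0.03,0,0.2],[0,0,0.21,0.95,-0.03,0,0]]' >/dev/null; done
python3 - <<'E'
from h import *; from m2 import plq
for n in ("top","side"):
  c=cam(n); 
  for o in plq(cloud(c),c["pixels"],c["depth"]): print(n,o)
E
python3 plan.py .4401 -.2179 .134 135.5
```

```text
time_s: 21.83
position: [0.6186, -0.1782, 0.0667]
tool_rot: [3.142, 0.0, -3.023]
force: [-0.2, -0.3, -0.1]
width: 0.077
gripper_force: 0.0
top (array([ 0.637, -0.05 ]), array([0.0627, 0.0405]), 0.7, np.float64(0.0595), np.int32(289))
top (array([ 0.6293, -0.1182]), array([0.0614, 0.0357]), 0.4, np.float64(0.0268), np.int32(295))
side (array([ 0.6372, -0.0532]), array([0.0435, 0.0645]), 84.7, np.float64(0.0602), np.int32(198))
side (array([ 0.6297, -0.1268]), array([0.0272, 0.0625]), 87.2, np.float64(0.0284), np.int32(151))
side (array([ 0.4408, -0.2229]), array([0.0638, 0.064 ]), 61.8, np.float64(0.0452), np.int32(278))
side (array([ 0.3605, -0.3309]), array([0.0654, 0.0526]), 59.4, np.float64(0.0452), np.int32(342))
side (array([ 0.663 , -0.6107]), array([0.02  , 0.1111]), 80.7, np.float64(0.0809), np.int32(482))
t 24.6 shift [-0.419 -0.332  1.23 ] turn [ 0.     -0.      0.0073] pos [ 0.4327 -0.1649  0.257 ] yaw 136.38 rp [ 3.1416e+00 -1.0000e-04] w 0.0429
```

```bash
python3 - <<'E'
from h import *
t=cam("top"); s=cam("side"); P=cloud(t); np.savez("top2.npz",px=t["pixels"],P=P,d=t["depth"])
a=cv2.resize(t["pixels"][170:260,290:410],(800,600),interpolation=cv2.INTER_CUBIC)
b=cv2.resize(s["pixels"][210:330,280:440],(800,600),interpolation=cv2.INTER_CUBIC)
cv2.imwrite("pics/fall.png",np.hstack([cv2.resize(a,(400,300)),cv2.resize(b,(400,300))]))
hsv=cv2.cvtColor(t["pixels"],cv2.COLOR_BGR2HSV)
m=(abs(P[...,0]-.629)<.06)&(abs(P[...,1]+.118)<.04)&(P[...,2]>.006)&(hsv[...,1]>120)&(hsv[...,0]<12)&(hsv[...,2]>110)&(t["depth"]>0)
n,L,st,_=cv2.connectedComponentsWithStats(m.astype(np.uint8)); i=1+st[1:,4].argmax(); q=P[L==i]
c=q.mean(0);A=np.c_[q[:,:2]-c[:2],np.ones(len(q))];k=np.linalg.lstsq(A,q[:,2],rcond=None)[0];r=q[:,2]-A@k;g=abs(r)<.003
k=np.linalg.lstsq(A[g],q[g,2],rcond=None)[0];print(len(q),c,k,np.degrees(np.arctan(k[:2])),q.min(0),q.max(0),np.std(q[g,2]-A[g]@k),cv2.minAreaRect(q[:,:2].astype(np.float32)))
E
```

```text
294 [ 0.62952825 -0.11556398  0.02289576] [-0.00748058 -0.41577834  0.02296211] [ -0.42859765 -22.57648302] [ 0.59833523 -0.13714691  0.01140225] [ 0.6615657  -0.09441951  0.03392504] 0.0016689415238736712 ((0.6298259496688843, -0.11703934520483017), (0.04210079088807106, 0.06148621067404747), 85.87136840820312)
```

View pics/fall.png

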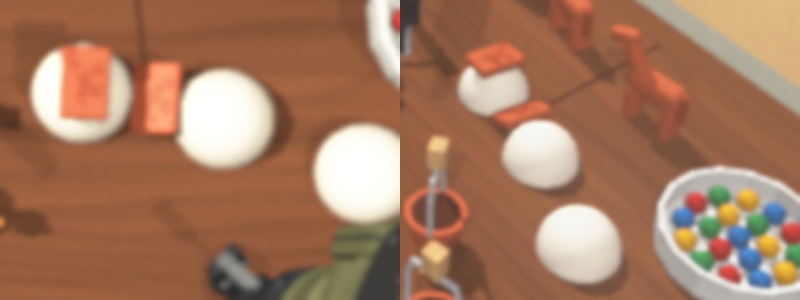

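The plaque on dome 2 has slid off. It now lies tilted about 22° between domes 1 and 2, at left-panel (163,97), and the one on dome 1 sits fine. I'll grip the fallen one by its ends along world x.

```bash
python3 -m handwheel '[[0,0,0.05,0,0,0,0.5],[0,0,0.1,0,0,0,1],[0,0,0.15,0,0,0,1],[0,0,0.2,0,0,0,1],[0,0,0.25,0,0,0,1],[0,0,0.3,0,0,0,1],[0,0,0.35,0,0,0,1],[0,0,0.395,0,0,0,1]]' >/dev/null;for i in 1 2; do python3 -m handwheel '[[0,0,0,0.03,0.125,0,1],[0,0,0,0.06,0.25,0,1],[0,0,0,0.09,0.375,0,1],[0,0,0,0.12,0.5,0,1],[0,0,0,0.15,0.62,0,1],[0,0,0,0.18,0.74,0,1],[0,0,0,0.21,0.86,0,1],[0,0,0,0.24,0.97,0,1]]' >/dev/null; done;  python3 -m handwheel '[[0,0,0,0,0,0.12,1],[0,0,0,0,0,0.24,1],[0,0,0,0,0,0.36,1],[0,0,0,0,0,0.48,1],[0,0,0,0,0,0.6,1],[0,0,0,0,0,0.72,1],[0,0,0,0,0,0.84,1],[0,0,0,0,0,0.95,1]]'; python3 plan.py .630 -.1196 .025 89
python3 - <<'E'
from h import *
s=cam("side"); cv2.imwrite("pics/pre.png",cv2.resize(s["pixels"][170:320,260:460],(800,600),interpolation=cv2.INTER_CUBIC))
E
```

```text
time_s: 27.37
position: [0.6292, -0.1202, 0.1605]
tool_rot: [-3.141, -0.0, 1.554]
force: [-0.5, -0.2, 0.0]
width: 0.0851
gripper_force: 0.0
t 27.3667 shift [0.006 0.008 1.355] turn [-0.0002 -0.0001  0.0004] pos [ 0.6292 -0.1202  0.1605] yaw 89.05 rp [-3.1412e+00 -1.0000e-04] w 0.0851
```

View pics/pre.png

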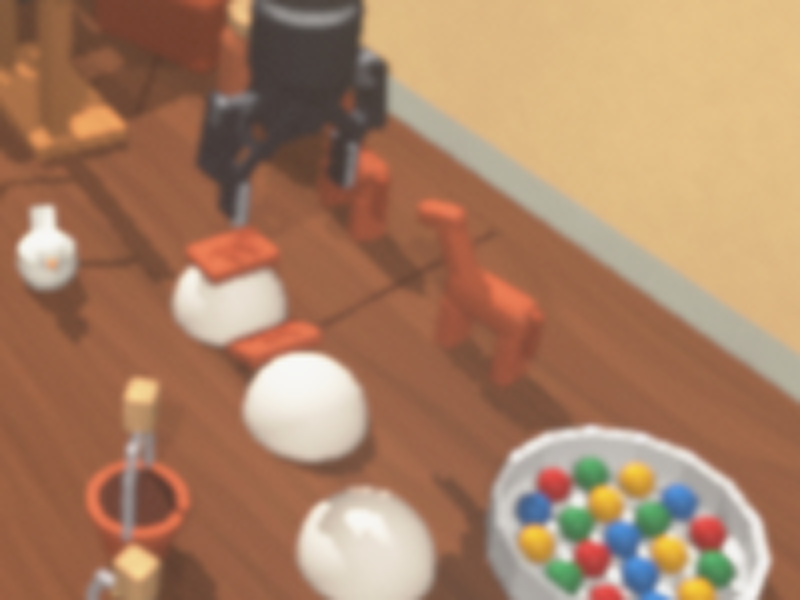

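```bash
python3 -m handwheel '[[0,0,0,0,0.006,0.12,1],[0,0,0,0,0.006,0.24,1],[0,0,0,0,0.006,0.36,1],[0,0,0,0,0.006,0.48,1],[0,0,0,0,0.006,0.6,1],[0,0,0,0,0.006,0.72,1],[0,0,0,0,0.006,0.8,1],[0,0,0,0,0.006,0.88,1]]'; python3 -m handwheel '[[0,0,0,0,0,0.08,1],[0,0,0,0,0,0.16,1],[0,0,0,0,0,0.24,1],[0,0,0,0,0,0.32,1],[0,0,0,0,0,0.4,1],[0,0,0,0,0,0.46,1],[0,0,0,0,0,0.46,1],[0,0,0,0,0,0.46,1]]'; python3 -m handwheel '[[0,0,0,0,0,0,0.9],[0,0,0,0,0,0,0.8],[0,0,0,0,0,0,0.7],[0,0,0,0,0,0,0.5],[0,0,0,0,0,0,-1],[0,0,0,0,0,0,-1],[0,0,0,0,0,0,-1],[0,0,0,0,0,0,-1]]'
```

```text
time_s: 28.08
position: [0.6295, -0.1205, 0.073]
tool_rot: [-3.141, -0.0, 1.554]
force: [0.2, -0.2, 0.7]
width: 0.0852
gripper_force: 0.0
time_s: 28.75
position: [0.6286, -0.1207, 0.0272]
tool_rot: [-3.141, -0.0, 1.553]
force: [0.6, -0.2, -0.3]
width: 0.0851
gripper_force: 0.0
time_s: 29.42
position: [0.6298, -0.121, 0.029]
tool_rot: [3.139, 0.0, 1.553]
force: [-0.9, 0.2, 5.4]
width: 0.0631
gripper_force: 63.1
```

```bash
python3 -m handwheel '[[0,0,0,0,0,-0.08,-1],[0,0,0,0,0,-0.16,-1],[0,0,0,0,0,-0.28,-1],[0,0,0,0,0,-0.4,-1],[0,0,0,0,0,-0.55,-1],[0,0,0,0,0,-0.7,-1],[0,0,0,0,0,-0.85,-1],[0,0,0,0,0,-1,-1]]'; cat > held.py <<'E'
from h import *
s=ctrl.read_state(); p=s["position"]; print("tcp",p.round(4),s["tool_rot"].round(4),round(float(s["width"]),4))
for n in ("side","top"):
    c=cam(n);P=cloud(c);hsv=cv2.cvtColor(c["pixels"],cv2.COLOR_BGR2HSV)
    m=(abs(P[...,0]-p[0])<.05)&(abs(P[...,1]-p[1])<.05)&(abs(P[...,2]-p[2])<.035)&(P[...,2]>.07)&(hsv[...,1]>120)&(hsv[...,0]<14)&(hsv[...,2]>80)&(c["depth"]>0)
    q=P[m]-p
    if len(q)<20: print(n,len(q)); continue
    # plane via up-facing points, RANSAC
    rng=np.random.default_rng(0);best=None
    for _ in range(500):
        a,b,d=q[rng.choice(len(q),3,replace=False)]; v=np.cross(b-a,d-a); l=np.linalg.norm(v)
        if l<2e-4: continue
        v/=l; v*=np.sign(v[2]); 
        if v[2]<.75: continue
        k=abs((q-a)@v)<.0015
        if best is None or k.sum()>best.sum(): best=k
    t=q[best];ce=t.mean(0);v=np.linalg.svd(t-ce)[2][2];v*=np.sign(v[2])
    print(n,len(q),best.sum(),"normal",v.round(3),"tilt about x,y deg",np.degrees([np.arctan2(v[1],v[2]),np.arctan2(v[0],v[2])]).round(1),"rel min",t.min(0).round(4),"max",t.max(0).round(4),"all",q.min(0).round(4),q.max(0).round(4))
E
python3 held.py
```

```text
time_s: 30.08
position: [0.6287, -0.1207, 0.1289]
tool_rot: [-3.141, -0.0, 1.553]
force: [0.2, -0.2, -1.6]
width: 0.0629
gripper_force: 64.6
tcp [ 0.6287 -0.1207  0.1289] [-3.1413 -0.      1.553 ] 0.0629
side 150 72 normal [0.041 0.292 0.956] tilt about x,y deg [17.   2.5] rel min [-0.0446 -0.0181 -0.0121] max [0.0315 0.0202 0.0012] all [-0.0463 -0.0204 -0.0148] [0.0342 0.0226 0.0079]
top 101 52 normal [0.082 0.315 0.945] tilt about x,y deg [18.5  5. ] rel min [-0.0309  0.01   -0.0153] max [ 0.0317  0.0288 -0.0051] all [-0.0339  0.01   -0.0194] [0.0317 0.0289 0.0329]
```

```bash
python3 -m handwheel '[[0,0,0,-0.07,-0.02,-0.05,-1],[0,0,0,-0.14,-0.04,-0.1,-1],[0,0.03,0,-0.21,-0.06,-0.1,-1],[0,0.06,0,-0.3,-0.08,-0.1,-1],[0,0.09,0,-0.4,-0.1,-0.1,-1],[0,0.12,0,-0.48,-0.12,-0.1,-1],[0,0.15,0,-0.54,-0.14,-0.1,-1],[0,0.17,0,-0.58,-0.14,-0.1,-1]]'; python3 -m handwheel '[[0,0,0,0,0,0,-1],[0,0,0,0,0,0,-1],[0,0,0,0,0,0,-1],[0,0,0,0,0,0,-1],[0,0,0,0,0,0,-1],[0,0,0,0,0,0,-1],[0,0,0,0,0,0,-1],[0,0,0,0,0,0,-1]]' >/dev/null; python3 held.py; python3 - <<'E'
from h import *
s=cam("side"); t=cam("top"); cv2.imwrite("pics/held.png",np.hstack([cv2.resize(s["pixels"][200:290,290:410],(400,300),interpolation=cv2.INTER_CUBIC),cv2.resize(t["pixels"][160:250,300:420],(400,300),interpolation=cv2.INTER_CUBIC)]))
E
```

```text
time_s: 30.85
position: [0.6126, -0.1807, 0.1367]
tool_rot: [-3.139, -0.358, 1.55]
force: [0.4, 0.3, -0.8]
width: 0.0631
gripper_force: 64.6
tcp [ 0.614  -0.178   0.1379] [ 3.1413 -0.3558  1.5539] 0.0624
side 159 68 normal [ 0.077 -0.114  0.991] tilt about x,y deg [-6.6  4.4] rel min [-0.0276 -0.0162 -0.0081] max [ 0.0328  0.0125 -0.0012] all [-0.036  -0.0263 -0.017 ] [0.0332 0.0283 0.0335]
top 332 174 normal [ 0.037 -0.013  0.999] tilt about x,y deg [-0.8  2.1] rel min [-0.0315 -0.0131 -0.0072] max [ 0.0295  0.0304 -0.0024] all [-0.0315 -0.0138 -0.0103] [0.03   0.0304 0.0008]
```

View pics/held.png

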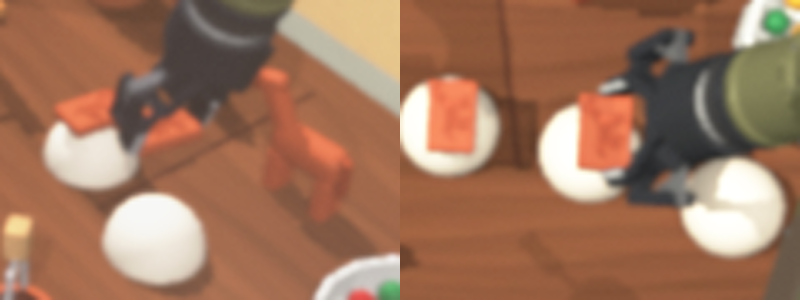

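```bash
python3 plan.py .615 -.1872 .071 89 | cut -c1-60
```

```text
t 31.7167 shift [-0.315  0.012  0.595] turn [ 1.000e-04 -1.6
```

```bash
python3 -m handwheel '[[0,0,0,-0.05,0.012,0.1,-1],[0,0,0,-0.1,0.012,0.2,-1],[0,0,0,-0.15,0.012,0.3,-1],[0,0,0,-0.2,0.012,0.4,-1],[0,0,0,-0.25,0.012,0.5,-1],[0,0,0,-0.29,0.012,0.55,-1],[0,0,0,-0.315,0.012,0.595,-1],[0,0,0,-0.315,0.012,0.595,-1]]' ; python3 -m handwheel '[[0,0,0,-0.003,0,0.009,-1],[0,0,0,-0.007,0,0.019,-1],[0,0,0,-0.007,0,0.019,-1],[0,0,0,-0.007,0,0.019,-1],[0,0,0,-0.007,0,0.019,-1],[0,0,0,-0.007,0,0.019,-1],[0,0,0,-0.007,0,0.019,-1],[0,0,0,-0.007,0,0.019,-1]]'; python3 held.py
```

```text
time_s: 32.38
position: [0.6142, -0.1873, 0.0693]
tool_rot: [-3.139, -0.357, 1.552]
force: [-0.8, 0.2, -1.2]
width: 0.0624
gripper_force: 64.6
time_s: 33.05
position: [0.615, -0.1873, 0.0691]
tool_rot: [3.141, -0.356, 1.553]
force: [-0.9, -0.0, -1.8]
width: 0.0626
gripper_force: 64.6
tcp [ 0.615  -0.1873  0.0691] [ 3.1413 -0.356   1.5531] 0.0626
side 2
top 3
```

```bash
sed -i 's/P\[...,2\]>.07/P[...,2]>.046/' held.py; python3 held.py; python3 -m handwheel '[[0,0,0,-0.003,0,0.009,-1],[0,0,0,-0.007,0,0.019,-1],[0,0,0,-0.007,0,0.019,-1],[0,0,0,-0.007,0,0.019,-1],[0,0,0,-0.007,0,0.019,-1],[0,0,0,-0.007,0,0.019,-1],[0,0,0,-0.007,0,0.019,-1],[0,0,0,-0.007,0,0.019,-1]]'; python3 -m handwheel '[[0,0,0,-0.003,0,0.009,-1],[0,0,0,-0.003,0,0.009,-1],[0,0,0,-0.003,0,0.009,-1],[0,0,0,-0.003,0,0.009,-1],[0,0,0,-0.003,0,0.009,-1],[0,0,0,-0.003,0,0.009,-1],[0,0,0,-0.003,0,0.009,-1],[0,0,0,-0.003,0,0.009,-1]]'
```

```text
tcp [ 0.615  -0.1873  0.069 ] [ 3.1416 -0.356   1.553 ] 0.0627
side 122 69 normal [ 0.028 -0.095  0.995] tilt about x,y deg [-5.5  1.6] rel min [-0.0271 -0.0175 -0.0069] max [ 0.0313  0.0179 -0.0022] all [-0.033  -0.0177 -0.0158] [0.0381 0.0219 0.0155]
top 285 132 normal [ 0.008 -0.025  1.   ] tilt about x,y deg [-1.4  0.5] rel min [-0.0291 -0.0121 -0.0075] max [ 0.0295  0.0289 -0.0038] all [-0.0298 -0.0248 -0.0118] [0.0488 0.0293 0.0314]
time_s: 33.92
position: [0.615, -0.1873, 0.0669]
tool_rot: [3.142, -0.356, 1.553]
force: [-0.4, -0.4, -1.0]
width: 0.0626
gripper_force: 64.6
time_s: 34.58
position: [0.615, -0.1873, 0.066]
tool_rot: [-3.142, -0.356, 1.553]
force: [0.4, 0.2, -0.8]
width: 0.0631
gripper_force: 64.6
```

```bash
for i in 1 2; do python3 -m handwheel '[[0,0,0,-0.003,0,0.009,-1],[0,0,0,-0.003,0,0.009,-1],[0,0,0,-0.003,0,0.009,-1],[0,0,0,-0.003,0,0.009,-1],[0,0,0,-0.003,0,0.009,-1],[0,0,0,-0.003,0,0.009,-1],[0,0,0,-0.003,0,0.009,-1],[0,0,0,-0.003,0,0.009,-1]]' | grep -E "force|pos"; done
```

```text
position: [0.615, -0.1872, 0.065]
force: [0.4, 0.2, -0.9]
gripper_force: 64.6
position: [0.6151, -0.1872, 0.0642]
force: [0.4, -0.3, 1.4]
gripper_force: 64.8
```

```bash
python3 -m handwheel '[[0,0,0,0,0,0,0.6],[0,0,0,0,0,0,0.8],[0,0,0,0,0,0,1],[0,0,0,0,0,0,1],[0,0,0,0,0,0,1],[0,0,0,0,0,0,1],[0,0,0,0,0,0,1],[0,0,0,0,0,0,1]]'|grep -E "width|^force"; python3 held.py;  python3 -m handwheel '[[0,0,0,0,0,-0.03,1],[0,0,0,0,0,-0.1,1],[0,0,0,0,0,-0.22,1],[0,0,0,0,0,-0.36,1],[0,0,0,0,0,-0.5,1],[0,0,0,0,0,-0.65,1],[0,0,0,0,0,-0.8,1],[0,0,0,0,0,-0.95,1]]' >/dev/null
python3 - <<'E'
from h import *; from m2 import plq
for n in ("top","side"):
  c=cam(n); 
  for o in plq(cloud(c),c["pixels"],c["depth"]): print(n,o)
E
python3 plan.py .615 -.2872 .2 89
```

```text
force: [0.5, -0.5, 0.5]
width: 0.0858
tcp [ 0.615  -0.1872  0.0641] [-3.1416 -0.3561  1.553 ] 0.0858
side 146 79 normal [-0.03  -0.088  0.996] tilt about x,y deg [-5.  -1.7] rel min [-0.033  -0.0166 -0.0066] max [ 0.0282  0.0201 -0.0001] all [-0.0437 -0.0184 -0.0118] [0.03   0.0274 0.0185]
top 292 152 normal [-0.007  0.045  0.999] tilt about x,y deg [ 2.6 -0.4] rel min [-0.0342 -0.0127 -0.0073] max [ 0.0272  0.0309 -0.0025] all [-0.0342 -0.0141 -0.0124] [0.0275 0.0309 0.002 ]
top (array([ 0.6373, -0.0511]), array([0.0382, 0.0622]), 89.9, np.float64(0.0596), np.int32(290))
top (array([ 0.6131, -0.178 ]), array([0.0399, 0.063 ]), 83.0, np.float64(0.0598), np.int32(289))
side (array([ 0.6382, -0.0527]), array([0.0449, 0.0633]), 84.9, np.float64(0.0599), np.int32(198))
side (array([ 0.6146, -0.1794]), array([0.0477, 0.0653]), 85.2, np.float64(0.0598), np.int32(255))
side (array([ 0.4404, -0.2229]), array([0.063 , 0.0638]), 56.1, np.float64(0.0456), np.int32(337))
side (array([ 0.3601, -0.3315]), array([0.0659, 0.0525]), 59.5, np.float64(0.0457), np.int32(515))
side (array([ 0.663, -0.611]), array([0.0191, 0.1114]), 80.7, np.float64(0.081), np.int32(485))
side (array([ 0.6018, -0.6804]), array([0.0183, 0.0525]), 64.3, np.float64(0.0802), np.int32(152))
t 37.45 shift [-0.461  0.005 -0.636] turn [ 0.0026 -0.1688 -0.0002] pos [ 0.616  -0.222   0.1563] yaw 89.03 rp [ 3.1359 -0.3534] w 0.0856
```

```bash
python3 -m handwheel '[[0,0,0,0,0,-0.12,1],[0,0,0,0.05,0,-0.24,1],[0,-0.03,0,0.1,0,-0.36,1],[0,-0.06,0,0.15,0,-0.48,1],[0,-0.09,0,0.2,0,-0.6,1],[0,-0.12,0,0.25,0,-0.72,0.6],[0,-0.15,0,0.3,0,-0.84,0.4],[0,-0.169,0,0.35,0,-0.95,0.2]]' >/dev/null; python3 -m handwheel '[[0,0,-0.05,0,0,0,0.2],[0,0,-0.1,0,0,0,0.2],[0,0,-0.15,0,0,0,0.2],[0,0,-0.2,0,0,0,0.2],[0,0,-0.25,0,0,0,0.2],[0,0,-0.3,0,0,0,0.2],[0,0,-0.35,0,0,0,0.2],[0,0,-0.385,0,0,0,0.2]]' >/dev/null; python3 plan.py .4401 -.2179 .19 135.5
```

```text
t 38.7833 shift [ 1.254 -1.205  0.637] turn [ 0.0006 -0.0013 -0.0003] pos [ 0.6141 -0.2202  0.2535] yaw 135.46 rp [ 3.1404e+00 -2.6000e-03] w 0.0513
```

```bash
for i in 1 2; do python3 -m handwheel '[[0,0,0,0.08,-0.08,0,0.2],[0,0,0,0.16,-0.16,0,0.2],[0,0,0,0.24,-0.24,0,0.2],[0,0,0,0.32,-0.32,0,0.2],[0,0,0,0.4,-0.4,0,0.2],[0,0,0,0.48,-0.46,0,0.2],[0,0,0,0.56,-0.53,0,0.2],[0,0,0,0.625,-0.6,0,0.2]]' >/dev/null; done;  python3 -m handwheel '[[0,0,0,0,0,0.12,0.2],[0,0,0,0,0,0.24,0.2],[0,0,0,0,0,0.36,0.2],[0,0,0,0,0,0.48,0.2],[0,0,0,0,0,0.58,0.2],[0,0,0,0,0,0.6,0.2],[0,0,0,0,0,0.6,0.2],[0,0,0,0,0,0.6,0.2]]' >/dev/null; python3 plan.py .4401 -.2179 .136 135.3
```

```text
t 40.7833 shift [ 0.005 -0.011  0.588] turn [ 0.0008 -0.0005 -0.001 ] pos [ 0.4412 -0.2176  0.1948] yaw 135.18 rp [ 3.1399e+00 -1.0000e-03] w 0.0512
```

```bash
python3 -m handwheel '[[0,0,0,0.005,-0.011,0.1,0.2],[0,0,0,0.005,-0.011,0.2,0.2],[0,0,0,0.005,-0.011,0.3,0.2],[0,0,0,0.005,-0.011,0.4,0.2],[0,0,0,0.005,-0.011,0.5,0.2],[0,0,0,0.005,-0.011,0.585,0.2],[0,0,0,0.005,-0.011,0.585,0.2],[0,0,0,0.005,-0.011,0.585,0.2]]'; python3 -m handwheel '[[0,0,0,0,0,0,0],[0,0,0,0,0,0,-0.2],[0,0,0,0,0,0,-0.4],[0,0,0,0,0,0,-0.5],[0,0,0,0,0,0,-1],[0,0,0,0,0,0,-1],[0,0,0,0,0,0,-1],[0,0,0,0,0,0,-1]]'; python3 -m handwheel '[[0,0,0,0,0,-0.06,-1],[0,0,0,0,0,-0.15,-1],[0,0,0,0,0,-0.28,-1],[0,0,0,0,0,-0.42,-1],[0,0,0,0,0,-0.56,-1],[0,0,0,0,0,-0.7,-1],[0,0,0,0,0,-0.82,-1],[0,0,0,0,0,-0.9,-1]]'; python3 plan.py .5 .367 .24 173.4
```

```text
time_s: 41.45
position: [0.44, -0.2178, 0.136]
tool_rot: [3.14, -0.002, 2.359]
force: [-0.3, 1.0, 0.8]
width: 0.0511
gripper_force: 0.0
time_s: 42.12
position: [0.4406, -0.2181, 0.1365]
tool_rot: [3.14, 0.0, 2.359]
force: [-0.6, -0.1, 5.8]
width: 0.0188
gripper_force: 60.0
time_s: 42.78
position: [0.44, -0.218, 0.2272]
tool_rot: [3.14, -0.001, 2.359]
force: [0.4, 0.3, -3.0]
width: 0.0187
gripper_force: 59.0
t 42.7833 shift [ 3.698  4.572 -0.117] turn [ 9.000e-04 -2.000e-04 -3.185e-01] pos [ 0.44   -0.218   0.2272] yaw 135.18 rp [ 3.1399e+00 -9.0000e-04] w 0.0187
```

```bash
python3 -m handwheel '[[0,0,-0.03,0,0,0,-1],[0,0,-0.07,0,0,0,-1],[0,0,-0.11,0,0,0,-1],[0,0,-0.16,0,0,0,-1],[0,0,-0.21,0,0,0,-1],[0,0,-0.26,0,0,0,-1],[0,0,-0.3,0,0,0,-1],[0,0,-0.3185,0,0,0,-1]]' >/dev/null; python3 -m handwheel '[[0,0,0,0,0.05,0,-1],[0,0,0,0,0.13,0,-1],[0,0,0,0,0.24,0,-1],[0,0,0,0,0.36,0,-1],[0,0,0,0,0.48,0,-1],[0,0,0,0,0.6,0,-1],[0,0,0,0,0.72,0,-1],[0,0,0,0,0.85,0,-1]]' >/dev/null; for i in 1 2 3 4 ; do python3 -m handwheel '[[0,0,0,0,0.125,0,-1],[0,0,0,0,0.25,0,-1],[0,0,0,0,0.375,0,-1],[0,0,0,0,0.5,0,-1],[0,0,0,0,0.625,0,-1],[0,0,0,0,0.75,0,-1],[0,0,0,0,0.875,0,-1],[0,0,0,0,1,0,-1]]' >/dev/null; done; python3 -m handwheel '[[0,0,0,0,0.125,0,-1],[0,0,0,0,0.25,0,-1],[0,0,0,0,0.375,0,-1],[0,0,0,0,0.5,0,-1],[0,0,0,0,0.6,0,-1],[0,0,0,0,0.7,0,-1],[0,0,0,0,0.77,0,-1],[0,0,0,0,0.8,0,-1]]' >/dev/null;python3 plan.py .5125 .3758 .2295 173.4; python3 plan.py .5877 .3672 .2295 173.4
python3 - <<'E'
from h import *
s=cam("side"); t=cam("top"); cv2.imwrite("pics/hk.png",np.hstack([cv2.resize(s["pixels"][120:210,220:340],(400,300),interpolation=cv2.INTER_CUBIC),cv2.resize(t["pixels"][155:245,140:260],(400,300),interpolation=cv2.INTER_CUBIC)]))
E
```

```text
t 47.45 shift [-0.037  0.32  -0.025] turn [ 0.0011 -0.0001  0.0003] pos [0.5051 0.3445 0.2269] yaw 173.44 rp [ 3.1392e+00 -1.0000e-04] w 0.0187
t 47.45 shift [-0.794  0.32  -0.025] turn [ 0.0011 -0.0001  0.0003] pos [0.5051 0.3445 0.2269] yaw 173.44 rp [ 3.1392e+00 -1.0000e-04] w 0.0187
```

View pics/hk.png

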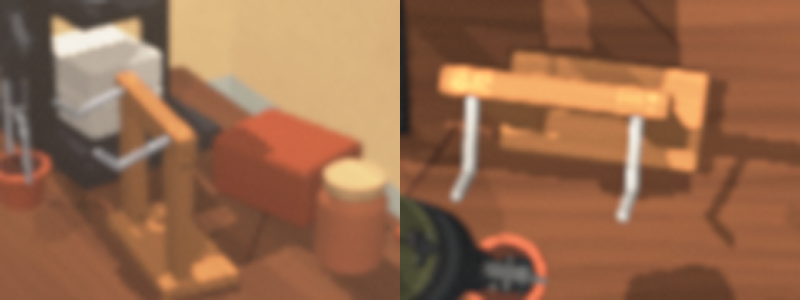

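```bash
cat > pot.py <<'E'
from h import *
s=ctrl.read_state();p=s["position"];print("tcp",p.round(4))
for n in ("top","side"):
    c=cam(n);P=cloud(c);hsv=cv2.cvtColor(c["pixels"],cv2.COLOR_BGR2HSV)
    red=(hsv[...,1]>130)&(hsv[...,0]<12)&(hsv[...,2]>110)&(c["depth"]>0)
    m=red&(np.hypot(P[...,0]-p[0],P[...,1]-p[1])<.055)&(abs(P[...,2]-(p[2]-.0915))<.008); q=P[m]-p
    if len(q)>10:
        ce=q.mean(0);A=np.c_[2*q[:,:2],np.ones(len(q))];k=np.linalg.lstsq(A,(q[:,:2]**2).sum(1),rcond=None)[0]
        print(n,len(q),"rim centre rel",k[:2].round(4),"r",np.sqrt(k[2]+k[:2]@k[:2]).round(4),"z",q[:,2].mean().round(4),"max",q[:,2].max().round(4))
E
python3 pot.py
```

```text
tcp [0.505  0.3437 0.2269]
top 182 rim centre rel [-0.0001 -0.0007] r 0.0282 z -0.0923 max -0.0863
side 90 rim centre rel [ 0.0012 -0.0044] r 0.0285 z -0.0921 max -0.0871
```

```bash
python3 -m handwheel '[[0,0,0,0,0.06,-0.03,-1],[0,0,0,0,0.14,-0.03,-1],[0,0,0,0,0.22,-0.03,-1],[0,0,0,0,0.28,-0.03,-1],[0,0,0,0,0.32,-0.03,-1],[0,0,0,0,0.32,-0.03,-1],[0,0,0,0,0.32,-0.03,-1],[0,0,0,0,0.32,-0.03,-1]]' >/dev/null; python3 -m handwheel '[[0,0,0,-0.07,0,0,-1],[0,0,0,-0.16,0,0,-1],[0,0,0,-0.28,0,0,-1],[0,0,0,-0.4,0,0,-1],[0,0,0,-0.52,0,0,-1],[0,0,0,-0.64,0,0,-1],[0,0,0,-0.74,0,0,-1],[0,0,0,-0.79,0,0,-1]]';python3 -m handwheel '[[0,0,0,0,0,0,-1],[0,0,0,0,0,0,-1],[0,0,0,0,0,0,-1],[0,0,0,0,0,0,-1],[0,0,0,0,0,0,-1],[0,0,0,0,0,0,-1],[0,0,0,0,0,0,-1],[0,0,0,0,0,0,-1]]'; python3 plan.py .5872 .3672 .201 173.4
python3 - <<'E'
from h import *
s=cam("side"); t=cam("top"); cv2.imwrite("pics/hk2.png",np.hstack([cv2.resize(s["pixels"][110:200,220:340],(400,300),interpolation=cv2.INTER_CUBIC),cv2.resize(t["pixels"][155:245,140:260],(400,300),interpolation=cv2.INTER_CUBIC)]))
E
```

```text
time_s: 48.98
position: [0.5894, 0.3652, 0.2297]
tool_rot: [3.139, 0.001, 3.025]
force: [-0.3, 1.1, -2.0]
width: 0.0189
gripper_force: 59.0
time_s: 49.65
position: [0.5869, 0.3661, 0.2302]
tool_rot: [3.139, -0.0, 3.027]
force: [0.0, -0.2, -2.6]
width: 0.0185
gripper_force: 59.0
t 49.65 shift [-0.002  0.011  0.292] turn [ 0.001  -0.      0.0001] pos [0.5869 0.3661 0.2302] yaw 173.42 rp [ 3.1394e+00 -1.0000e-04] w 0.0185
```

View pics/hk2.png

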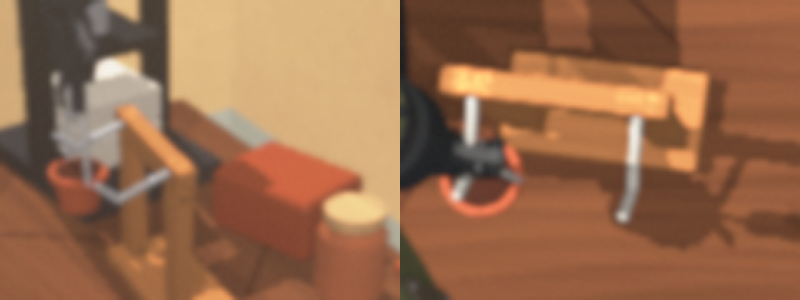

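The pot is over hook 1, with the hook through the handle window (right panel, around (465,150)). I lower it now.

```bash
python3 -m handwheel '[[0,0,0,0,0.01,0.05,-1],[0,0,0,0,0.01,0.1,-1],[0,0,0,0,0.01,0.15,-1],[0,0,0,0,0.01,0.2,-1],[0,0,0,0,0.01,0.24,-1],[0,0,0,0,0.01,0.25,-1],[0,0,0,0,0.01,0.25,-1],[0,0,0,0,0.01,0.25,-1]]'; python3 -m handwheel '[[0,0,0,0,0,0.01,-1],[0,0,0,0,0,0.02,-1],[0,0,0,0,0,0.025,-1],[0,0,0,0,0,0.025,-1],[0,0,0,0,0,0.025,-1],[0,0,0,0,0,0.025,-1],[0,0,0,0,0,0.025,-1],[0,0,0,0,0,0.025,-1]]'
```

```text
time_s: 50.42
position: [0.5873, 0.367, 0.205]
tool_rot: [3.139, -0.0, 3.026]
force: [0.8, 0.2, -1.8]
width: 0.019
gripper_force: 59.0
time_s: 51.08
position: [0.5872, 0.367, 0.2026]
tool_rot: [3.139, -0.0, 3.026]
force: [0.6, 0.8, -2.9]
width: 0.0189
gripper_force: 59.0
```

```bash
for i in 1 2; do python3 -m handwheel '[[0,0,0,0,0,0.005,-1],[0,0,0,0,0,0.01,-1],[0,0,0,0,0,0.015,-1],[0,0,0,0,0,0.015,-1],[0,0,0,0,0,0.015,-1],[0,0,0,0,0,0.015,-1],[0,0,0,0,0,0.015,-1],[0,0,0,0,0,0.015,-1]]' | grep -E "^force|pos"; done
```

```text
position: [0.5872, 0.3671, 0.2011]
force: [-0.4, -1.3, -1.7]
position: [0.5874, 0.3671, 0.1997]
force: [1.3, -0.5, -1.6]
```

```bash
for i in 1 2; do python3 -m handwheel '[[0,0,0,0,0,0.005,-1],[0,0,0,0,0,0.008,-1],[0,0,0,0,0,0.008,-1],[0,0,0,0,0,0.008,-1],[0,0,0,0,0,0.008,-1],[0,0,0,0,0,0.008,-1],[0,0,0,0,0,0.008,-1],[0,0,0,0,0,0.008,-1]]' | grep -E "^force|pos"; done; python3 pot.py
```

```text
position: [0.5875, 0.3671, 0.1993]
force: [1.4, -1.8, 3.5]
position: [0.5876, 0.3672, 0.1992]
force: [0.5, -1.6, 7.2]
tcp [0.5876 0.3672 0.1992]
top 118 rim centre rel [ 0.001  -0.0002] r 0.0292 z -0.0924 max -0.0863
side 61 rim centre rel [ 0.0002 -0.0052] r 0.0271 z -0.092 max -0.0867
```

```bash
python3 -m handwheel '[[0,0,0,0,0,-0.006,-1],[0,0,0,0,0,-0.006,-1],[0,0,0,0,0,-0.006,-0.4],[0,0,0,0,0,-0.006,-0.2],[0,0,0,0,0,-0.006,0],[0,0,0,0,0,-0.006,0],[0,0,0,0,0,-0.006,0],[0,0,0,0,0,-0.006,0]]'; python3 -m handwheel '[[0,0,0,0,0,-0.06,0],[0,0,0,0,0,-0.14,0],[0,0,0,0,0,-0.22,0],[0,0,0,0,0,-0.34,0],[0,0,0,0,0,-0.46,0],[0,0,0,0,0,-0.6,0],[0,0,0,0,0,-0.74,0],[0,0,0,0,0,-0.9,0]]'
for i in 1 2; do python3 -m handwheel '[[0,0,0,0.12,-0.1,0,0],[0,0,0,0.24,-0.2,0,0],[0,0,0,0.36,-0.3,0,0],[0,0,0,0.48,-0.4,0,0],[0,0,0,0.6,-0.5,0,0],[0,0,0,0.72,-0.6,0,0],[0,0,0,0.84,-0.7,0,0],[0,0,0,0.95,-0.8,0,0]]' >/dev/null; done
cat > scene.py <<'E'
from h import *; from m2 import plq
c=cam("top");P=cloud(c);q=P.reshape(-1,3);d=c["depth"].ravel()
for o in plq(P,c["pixels"],c["depth"]): print(o)
hsv=cv2.cvtColor(c["pixels"],cv2.COLOR_BGR2HSV).reshape(-1,3)
for h in ((.587,.367),(.572,.238)):
    m=(np.hypot(q[:,0]-h[0],q[:,1]-h[1])<.05)&(d>0); red=m&(hsv[:,1]>130)&(hsv[:,0]<12)&(hsv[:,2]>110)&(q[:,2]>.09)&(q[:,2]<.125)
    t=q[red]; b=q[m&(q[:,2]>.196)&(q[:,2]<.22)&(np.hypot(q[:,0]-h[0],q[:,1]-h[1])<.03)]
    if len(t)>10: print(h,"rim",len(t),cv2.minEnclosingCircle(t[:,:2].astype(np.float32)),np.median(t[:,2]),"block",b.mean(0) if len(b) else None)
E
python3 scene.py; python3 plan.py .3638 -.3305 .25 198.4
```

```text
time_s: 54.52
position: [0.587, 0.367, 0.1982]
tool_rot: [3.14, -0.001, 3.026]
force: [0.0, 0.1, 0.8]
width: 0.0428
gripper_force: 0.0
time_s: 55.18
position: [0.5872, 0.3669, 0.2902]
tool_rot: [3.139, 0.001, 3.026]
force: [0.1, 0.2, 0.1]
width: 0.0425
gripper_force: 0.0
(array([ 0.637 , -0.0498]), array([0.0626, 0.0405]), 0.1, np.float64(0.0596), np.int32(291))
(array([ 0.613 , -0.1787]), array([0.0401, 0.0626]), 82.8, np.float64(0.0596), np.int32(290))
(0.587, 0.367) rim 151 ((0.584998369216919, 0.3671364486217499), 0.032779570668935776) 0.10720435184997235 block [0.58797706 0.36663299 0.20297882]
t 56.5667 shift [-0.51  -5.561  0.389] turn [ 0.0007 -0.0003 -0.2084] pos [0.3771 0.2278 0.2897] yaw 173.4 rp [ 3.1403e+00 -9.0000e-04] w 0.0423
```

```bash
for i in 1 2 3 4 5 6; do python3 -m handwheel '[[0,0,0,-0.01,-0.115,0,0],[0,0,0,-0.02,-0.23,0,0],[0,0,0,-0.03,-0.345,0,0],[0,0,0,-0.04,-0.46,0.02,0],[0,0,0,-0.05,-0.575,0.03,0.1],[0,0,0,-0.06,-0.69,0.04,0.2],[0,0,0,-0.07,-0.81,0.05,0.2],[0,0,0,-0.085,-0.927,0.06,0.2]]' >/dev/null; done; python3 -m handwheel '[[0,0,-0.05,0,0,0.1,0.2],[0,0,-0.1,0,0,0.2,0.2],[0,0,-0.15,0,0,0.3,0.2],[0,0,-0.2,0,0,0.4,0.2],[0,0,-0.208,0,0,0.45,0.2],[0,0,-0.208,0,0,0.5,0.2],[0,0,-0.208,0,0,0.5,0.2],[0,0,-0.208,0,0,0.5,0.2]]' >/dev/null;  python3 plan.py .3638 -.3303 .136 198.4
```

```text
t 61.2333 shift [ 0.035 -0.008  0.652] turn [ 0.001   0.0003 -0.001 ] pos [ 0.3668 -0.3286  0.2012] yaw -161.72 rp [3.1395e+00 6.0000e-04] w 0.0513
```

```bash
python3 -m handwheel '[[0,0,0,0.035,-0.008,0.1,0.2],[0,0,0,0.035,-0.008,0.2,0.2],[0,0,0,0.035,-0.008,0.3,0.2],[0,0,0,0.035,-0.008,0.42,0.2],[0,0,0,0.035,-0.008,0.54,0.2],[0,0,0,0.035,-0.008,0.65,0.2],[0,0,0,0.035,-0.008,0.65,0.2],[0,0,0,0.035,-0.008,0.65,0.2]]'; python3 -m handwheel '[[0,0,0,0,0,0,0],[0,0,0,0,0,0,-0.2],[0,0,0,0,0,0,-0.4],[0,0,0,0,0,0,-0.5],[0,0,0,0,0,0,-1],[0,0,0,0,0,0,-1],[0,0,0,0,0,0,-1],[0,0,0,0,0,0,-1]]'; python3 -m handwheel '[[0,0,0,0,0,-0.06,-1],[0,0,0,0,0,-0.15,-1],[0,0,0,0,0,-0.28,-1],[0,0,0,0,0,-0.42,-1],[0,0,0,0,0,-0.56,-1],[0,0,0,0,0,-0.7,-1],[0,0,0,0,0,-0.84,-1],[0,0,0,0,0,-0.94,-1]]'; python3 -m handwheel '[[0,0,0.03,0,0,0,-1],[0,0,0.07,0,0,0,-1],[0,0,0.11,0,0,0,-1],[0,0,0.15,0,0,0,-1],[0,0,0.18,0,0,0,-1],[0,0,0.2,0,0,0,-1],[0,0,0.208,0,0,0,-1],[0,0,0.208,0,0,0,-1]]' >/dev/null; python3 pot.py; python3 plan.py .475 .249 .23 173.4
```

```text
time_s: 61.9
position: [0.3637, -0.3301, 0.1363]
tool_rot: [3.139, 0.001, -2.822]
force: [0.8, 0.3, 0.8]
width: 0.0512
gripper_force: 0.0
time_s: 62.57
position: [0.3645, -0.331, 0.1369]
tool_rot: [-3.141, 0.002, -2.821]
force: [0.5, -1.5, 5.5]
width: 0.0187
gripper_force: 60.5
time_s: 63.23
position: [0.3633, -0.3298, 0.2312]
tool_rot: [3.139, 0.0, -2.821]
force: [0.8, -0.1, -1.8]
width: 0.019
gripper_force: 59.5
tcp [ 0.3632 -0.3298  0.2299]
top 214 rim centre rel [-0.0017  0.0008] r 0.0287 z -0.0921 max -0.0863
side 300 rim centre rel [-0.0003 -0.0032] r 0.0289 z -0.092 max -0.0881
t 64.0 shift [-0.447  5.88   0.015] turn [ 0.0013 -0.0004  0.0004] pos [ 0.3635 -0.33    0.23  ] yaw 173.45 rp [ 3.1389e+00 -9.0000e-04] w 0.0186
```

```bash
for i in 1 2 3 4 5; do python3 -m handwheel '[[0,0,0,-0.01,0.12,0,-1],[0,0,0,-0.02,0.24,0,-1],[0,0,0,-0.03,0.36,0,-1],[0,0,0,-0.04,0.48,0,-1],[0,0,0,-0.05,0.61,0,-1],[0,0,0,-0.06,0.74,0,-1],[0,0,0,-0.07,0.86,0,-1],[0,0,0,-0.075,0.98,0,-1]]' >/dev/null; done; python3 -m handwheel '[[0,0,0,-0.01,0.12,0,-1],[0,0,0,-0.02,0.24,0,-1],[0,0,0,-0.03,0.36,0,-1],[0,0,0,-0.04,0.5,0,-1],[0,0,0,-0.05,0.65,0,-1],[0,0,0,-0.06,0.8,0,-1],[0,0,0,-0.07,0.92,0,-1],[0,0,0,-0.075,0.98,0,-1]]' >/dev/null;  python3 -m handwheel '[[0,0,0,0,0,0,-1],[0,0,0,0,0,0,-1],[0,0,0,0,0,0,-1],[0,0,0,0,0,0,-1],[0,0,0,0,0,0,-1],[0,0,0,0,0,0,-1],[0,0,0,0,0,0,-1],[0,0,0,0,0,0,-1]]' >/dev/null; python3 plan.py .573 .2378 .23 173.4
```

```text
t 68.6667 shift [-0.975  0.007  0.014] turn [ 0.001  -0.     -0.0002] pos [0.4761 0.2483 0.2314] yaw 173.37 rp [ 3.1394e+00 -1.0000e-04] w 0.0185
```

```bash
python3 -m handwheel '[[0,0,0,-0.07,0.007,0,-1],[0,0,0,-0.18,0.007,0,-1],[0,0,0,-0.32,0.007,0,-1],[0,0,0,-0.48,0.007,0,-1],[0,0,0,-0.64,0.007,0,-1],[0,0,0,-0.8,0.007,0,-1],[0,0,0,-0.92,0.007,0,-1],[0,0,0,-0.975,0.007,0,-1]]';python3 -m handwheel '[[0,0,0,0,0,0.03,-1],[0,0,0,0,0,0.08,-1],[0,0,0,0,0,0.13,-1],[0,0,0,0,0,0.18,-1],[0,0,0,0,0,0.22,-1],[0,0,0,0,0,0.26,-1],[0,0,0,0,0,0.28,-1],[0,0,0,0,0,0.28,-1]]'; for i in 1 2; do python3 -m handwheel '[[0,0,0,0,0,0.005,-1],[0,0,0,0,0,0.01,-1],[0,0,0,0,0,0.015,-1],[0,0,0,0,0,0.015,-1],[0,0,0,0,0,0.015,-1],[0,0,0,0,0,0.015,-1],[0,0,0,0,0,0.015,-1],[0,0,0,0,0,0.015,-1]]' | grep -E "^force|pos"; done
```

```text
time_s: 69.33
position: [0.5758, 0.2377, 0.2308]
tool_rot: [3.139, 0.001, 3.025]
force: [0.2, 0.6, -2.5]
width: 0.019
gripper_force: 59.5
time_s: 70.0
position: [0.5725, 0.2381, 0.2027]
tool_rot: [3.14, -0.001, 3.027]
force: [0.3, 0.3, -2.3]
width: 0.0189
gripper_force: 59.5
position: [0.573, 0.2381, 0.2019]
force: [0.8, 0.0, -2.9]
position: [0.5734, 0.2382, 0.2006]
force: [2.1, 0.2, -0.4]
```

```bash
for i in 1 2; do python3 -m handwheel '[[0,0,0,0,0,0.005,-1],[0,0,0,0,0,0.008,-1],[0,0,0,0,0,0.008,-1],[0,0,0,0,0,0.008,-1],[0,0,0,0,0,0.008,-1],[0,0,0,0,0,0.008,-1],[0,0,0,0,0,0.008,-1],[0,0,0,0,0,0.008,-1]]' | grep -E "^force|pos"; done; python3 -m handwheel '[[0,0,0,0,0,-0.006,-1],[0,0,0,0,0,-0.006,-1],[0,0,0,0,0,-0.006,-0.4],[0,0,0,0,0,-0.006,-0.2],[0,0,0,0,0,-0.006,0],[0,0,0,0,0,-0.006,0],[0,0,0,0,0,-0.006,0],[0,0,0,0,0,-0.006,0]]'; python3 -m handwheel '[[0,0,0,0,0,-0.06,0],[0,0,0,0,0,-0.14,0],[0,0,0,0,0,-0.22,0],[0,0,0,0,0,-0.34,0],[0,0,0,0,0,-0.46,0],[0,0,0,0,0,-0.6,0],[0,0,0,0,0,-0.74,0],[0,0,0,0,0,-0.9,0]]' >/dev/null
for i in 1 2; do python3 -m handwheel '[[0,0,0,0.12,-0.05,0,0],[0,0,0,0.24,-0.1,0,0],[0,0,0,0.36,-0.15,0,0],[0,0,0,0.48,-0.2,0,0],[0,0,0,0.6,-0.25,0,0],[0,0,0,0.72,-0.3,0,0],[0,0,0,0.84,-0.35,0,0],[0,0,0,0.95,-0.4,0,0]]' >/dev/null; done
python3 scene.py; python3 - <<'E'
from h import *
for n in("top","side"):
    c=cam(n); cv2.imwrite(f"pics/{n}_end.png",cv2.resize(c["pixels"],(800,600),interpolation=cv2.INTER_CUBIC))
E
```

```text
position: [0.5736, 0.2382, 0.2001]
force: [2.7, -0.5, 4.9]
position: [0.5739, 0.2383, 0.1997]
force: [3.2, -0.8, 6.7]
time_s: 73.33
position: [0.5725, 0.2381, 0.1989]
tool_rot: [3.14, -0.001, 3.026]
force: [0.5, 1.1, 0.2]
width: 0.0425
gripper_force: 0.0
(array([ 0.6372, -0.0498]), array([0.0625, 0.0408]), 0.0, np.float64(0.0591), np.int32(289))
(array([ 0.6131, -0.1788]), array([0.0393, 0.062 ]), 83.4, np.float64(0.0594), np.int32(289))
(array([ 0.6071, -0.6575]), array([0.0576, 0.0091]), 1.7, np.float64(0.0809), np.int32(152))
(0.587, 0.367) rim 140 ((0.5846228003501892, 0.36675235629081726), 0.032631561160087585) 0.10733355666149813 block [0.58810565 0.36667461 0.20271569]
(0.572, 0.238) rim 157 ((0.570577085018158, 0.23854708671569824), 0.03299643471837044) 0.10748941231294085 block [0.57326122 0.23797265 0.2028527 ]
```

View pics/side_end.png

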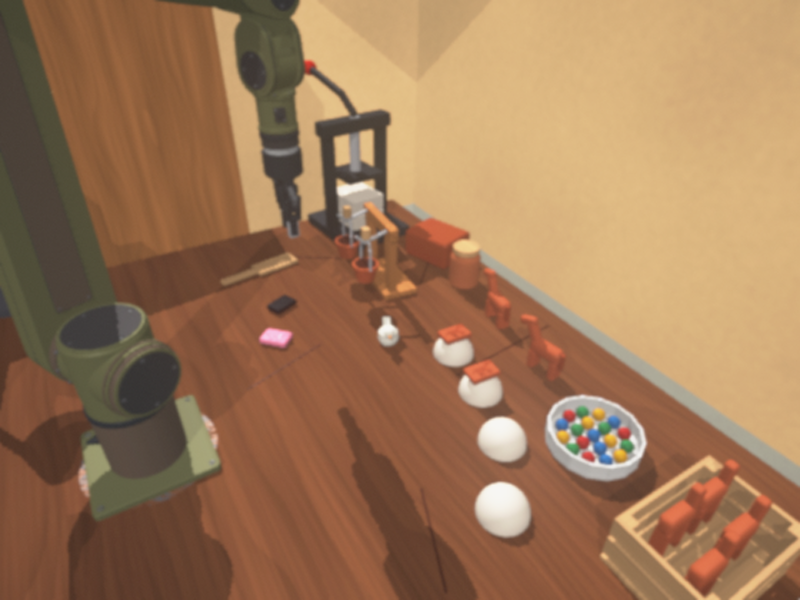

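View pics/top_end.png

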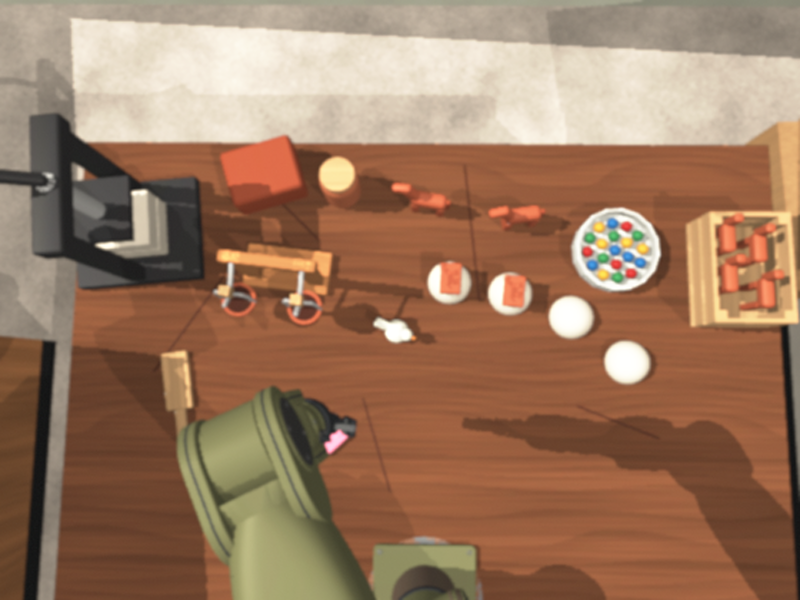

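Both plaques lie level on domes 1 and 2 at (449,280) and (513,290), and both pots hang on the hooks at (238,300) and (305,306). Nothing else has moved, so I hand the job in.

```bash
python3 -m handwheel '[[0,0,0,0,0,0,0],[0,0,0,0,0,0,0],[0,0,0,0,0,0,0],[0,0,0,0,0,0,0],[0,0,0,0,0,0,0],[0,0,0,0,0,0,0],[0,0,0,0,0,0,0],[0,0,0,0,0,0,0]]' >/dev/null; python3 scene.py; python3 -c "
from workcell import ctrl
print(ctrl.close_job())"
```

```text
(array([ 0.6373, -0.0497]), array([0.0411, 0.0624]), 89.7, np.float64(0.0596), np.int32(290))
(array([ 0.6129, -0.1783]), array([0.0398, 0.0624]), 83.3, np.float64(0.0601), np.int32(292))
(0.587, 0.367) rim 142 ((0.5850520133972168, 0.36724892258644104), 0.03290216252207756) 0.10743325627081357 block [0.58802228 0.36660398 0.20238079]
(0.572, 0.238) rim 158 ((0.5703462362289429, 0.23814250528812408), 0.03293658047914505) 0.10737952494300995 block [0.57340635 0.23816382 0.20272221]
the job is handed in; nothing more can be done
None
```

I handed the job in at about 75 s: the two red plaques present sit level on domes 1 and 2 (one slid off after its first placing and was put back), and both pots hang on the hooks; the hand-in call returned no verdict.

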